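Lay the tall square tube down against the end stop

ROBOT

A 6-joint arm with a two-finger parallel gripper is mounted at the origin on the work surface. World frame = base frame: x ahead of the robot, y to its left, z up, the work surface at z = 0. Lengths are in m, angles in rad, forces in N, time in s.
With the tool pointing down it reaches from about 0.35 to 0.975 m from the base axis. Payload 7.1 kg.
Tool frame: the origin (TCP) lies midway between the tips of the shut fingers; the grasp point (between the pads) lies 19 mm behind it (manip.tcp_to_grasp is the distance from the TCP to the grasp point, in m); y points along the fingers, z is the direction in which the jaws open and shut, and the axes are right-handed (so a half turn about y gives the same grasp; the last joint's range is limited). The gripper opens to 88 mm and grips with 3 to 60 N. Pads are 20 mm wide; open, the fingers measure 115 mm over their backs; the gripper's body (75 mm by 178 mm) begins 61 mm behind the grasp point.
Start: joints at [-1.256, 0.423, 1.63, -0, 1.089, -0.019], TCP at [0.205, -0.59, 0.223] pointing down, gripper open.
Joint ranges: [-3, 3], [-0.9, 2.11], [0.09, 2.58], [-1.31, 4.45], [0.11, 2.69], [-2.54, 2.54]. Speed limits (rad/s): [2.39, 2.39, 3.01, 3.14, 3.14, 3.14].

INTERFACE

Orientations are given as [roll, pitch, yaw] about the fixed x, y, z axes, in that order (R = Rz(yaw) Ry(pitch) Rx(roll)).
In Python, from rig import status, optics, workorder, manip gives the robot as it stands.
- The arm moves only by the tool step_arm, never from a script. Its argument "targets" is a list of rows, each an object with "xyz": the shift along the tool's x, y, z in mm, a list of three; "twist": the turn about the tool's y in units of 5 degrees (1.0 is 5 degrees). A call has 1 to 12 rows; each row is the pose to reach, as a shift and turn from the pose commanded when the call began, along the tool's axes at that moment; what a row does not reach only later rows make up. A row lasts 1/12 s, in which the tool goes at most 41.7 mm and 7.16 degrees, less where a joint would pass 70% of its speed; a pose out of reach is approached as far as the arm can. A call with a gripper value outside its range is refused whole. "gripper" is the finger opening in mm, from 0 to 87.8, set as the call begins (left out, the last holds). The fingers move at their own pace and stop on an object; "newtons" is the grip in N (left out, the last holds). Time passes only in rows, so rows that repeat a pose let the fingers close. It gives the time, the measured TCP pose, the force and the opening at its end, in the units of the state.
- status.sense(): the state, without advancing time (a new reading comes with each control period).
- optics.grab_frame(name): name is "side" or "top" or "wrist"; returns the picture (400x640x3 uint8, red, green, blue); there is no depth.
- optics.get_calibration(name): a dict with "fovy" (degrees; the focal length in pixels is half the picture's height over the tangent of half this angle, whatever the lens; pixels are square), "cx", "cy" (the principal point, pixels), "R" (3x3) and "t" (3): a world point X has camera coordinates R X + t. Camera axes: x right, y down, z forward; pixel columns grow to the right and rows downward; lengths in m; the calibration is good to about 2 mm. A picture is of the moment at which its call begins: read the wrist's pose just before it. get_calibration takes no time and is no camera call; for the wrist camera it gives the pose at the moment of the call.
- workorder.job_done(): hands the job in, once; it reports no verdict.
Trained networks look in the newest picture that a camera, given by its name, has taken for a name from the list of things; names that differ only in an ending like _2 or _b are one class to them, and where a whole thing is asked for, a point or a joint stands for the part that bears it (a point fixed in the world has none). Each returns a list of dicts, best first, with "confidence" (0 to 1); they miss things now and then, are a little off and sometimes report something else, mostly with a low value. They report only what shows in the picture. A call takes as long as a camera call. They do not tell look-alikes from the thing itself.
- optics.search_frame(target, camera): "box" ([left, top, right, bottom] in pixels, round what is visible of it).
- optics.outline_of(target, camera): "mask" (400x640 bool, what is visible of it) and "box" ([left, top, right, bottom] in pixels, round what is visible of it).
The state is a dict: "time_s": time; "joint_positions": joint angles; "joint_vel": joint speeds; "joint_efforts": joint torques, N m; "ee_pos": TCP position; "orientation": TCP orientation; "force": force on the tool from outside, world axes, zero at the start; "ft_torque": the same for the moment, N m; "gripper_width": opening from 0.0 (shut) to 1.0 (fully open).
Only numpy, scipy, OpenCV 4.12 (cv2) and the standard library are available. Lean on these libraries where they do the work, as an engineer would, in place of code of your own. Each camera call takes 0.05 s, during which the arm holds its last target.

TASK

Without gripping or lifting it, tip the tall yellow tube on the layout plate over towards the robot, drilled face up, easing it down on your fingertips so that it never falls freely but lands gently on its side. Then push its near end so the tube slides along the plate until its foot sits squarely and flush against the red stop, and let go of it. Leave everything else where it is.

Things in the scene. Friction and masses are not known exactly. Their poses are not given: they have to be found in the camera images.
- plate: dark steel layout plate fixed to the bench, 185 mm along its x, 270 mm wide along y, 35 mm thick, top face 35 mm above the bench. Origin on the bench under the middle of the near face of the red stop; z up, x from the plate's near edge to the stop (within 0.2 rad of world x). Near edge, a plain drop to the bench, at x = -155 mm, far edge at x = +30 mm
- stop (a point): middle of the lower edge of the red stop's near face, on the plate's top face; axes as plate. The stop is a fixed red bar 200 mm wide along y, 28 mm high, 14 mm thick (x = 0 to 14 mm)
- tube: loose yellow square steel tube, 30 x 30 mm outside, 160 mm tall, flush black end caps, 0.32 to 0.52 kg, standing 3 to 20 mm in front of the stop, up to 0.1 rad from square with it. Origin: centre of its foot; z along its length to the top; x out of its drilled face (three black 15 mm holes), which looks to the stop at the start. It tips about its foot's -x edge; past about 0.18 rad it falls on by itself
- tube_top (a point): centre of the tube's top end, 160 mm along z from its foot. Laid down, this end reaches out over the plate's near edge, so that a finger fits beneath it (35 mm above the bench): by about 38 to 55 mm before the tube is pushed home, by 5 mm when it is home. While the tube is eased down its foot may creep some mm towards the stop
- slug: bystander: brass cylinder 32 mm across, 45 mm tall, standing on the plate; origin at its underside
- setup_block: bystander: aluminium block 50 x 25 x 35 mm on the plate; origin at its underside
- oil_can: bystander: grey bottle with red cap, 56 mm across, 150 mm tall, on the bench; origin at its underside
- hammer: bystander: hammer lying on the bench, handle towards its -x
- wrench: bystander: wrench lying on the bench along its x
- nut_box: bystander: open cardboard box 120 x 90 x 50 mm on the bench; origin at its underside
Things that resemble listed ones, but are neither listed nor needed, are in the scene too. There is more than one size of the tube; the one meant has the size given above.

How it is judged:
By the outcome, as a careful person would: the job done as asked, in the order asked, and still so for the second after the job is handed in, with the robot touching nothing.
It also fails if it takes over 72 s, if anything falls off the work surface, if the arm or the gripper's body presses on something with over 40 N, if the wrist force passes 120 N, or if a joint passes its speed limit or range.

## Working session

There is one attempt and no reset: what is moved stays moved. The work goes in short steps, Python scripts to look and compute and a tool call to move; the robot and the scene stay as the last step left them, time stands still between calls to the robot, and variables do not carry over. Pictures are saved under pics/ and viewed, and the job is handed in when it is done.

Besides the shell and the picture viewer there is one more tool, called after "Emit:" in YAML: its name, and indented under it one key for each argument. step_arm: Moves the arm, as the interface text tells. Its arguments: {"type":"object","properties":{"targets":{"type":"array"},"gripper":{"type":"number"},"newtons":{"type":"number"}},"required":["targets"]}

```bash
mkdir -p pics; ls; python3 - <<'E'
from rig import status, optics, manip
import cv2,numpy as np
print(status.sense()); print(manip.tcp_to_grasp)
for n in ["side","top","wrist"]:
    f=optics.grab_frame(n); cv2.imwrite(f"pics/{n}0.png",f[:,:,::-1])
    c=optics.get_calibration(n); print(n,c)
E
```

```text
pics
{'time_s': 0.0, 'joint_positions': array([-1.25604456e+00,  4.23828561e-01,  1.63066667e+00, -1.32516281e-05,
        1.08861867e+00, -1.89854514e-02]), 'joint_vel': array([-8.71229679e-04, -3.94523557e-05, -8.50172617e-04, -1.85824489e-03,
       -4.75388228e-04,  6.42930093e-04]), 'joint_efforts': array([ 3.15843885e-03, -5.44624865e+01, -2.73669505e+01,  6.44207094e-02,
        2.28345551e-02, -1.31642605e-04]), 'ee_pos': array([ 0.20459428, -0.58998192,  0.22191854]), 'orientation': array([-1.57231752e+00,  1.71504258e-05, -2.80784929e+00]), 'force': array([0.42849566, 0.25362822, 0.85059693]), 'ft_torque': array([ 0.02321525,  0.02130668, -0.03864327]), 'gripper_width': 1.002544332225618}
0.0187
side {'fovy': 49.95804684356779, 'cx': 311.97255170269005, 'cy': 199.85009791930628, 'R': array([[ 0.97665869, -0.2144083 , -0.01291831],
       [-0.16937047, -0.73172644, -0.66021971],
       [ 0.13210392,  0.6469973 , -0.75096142]]), 't': array([-0.55410654,  0.18691587,  1.11997801])}
top {'fovy': 53.05477775207014, 'cx': 326.71696724997764, 'cy': 198.09803539982917, 'R': array([[-0.02009017, -0.99972232,  0.01231564],
       [-0.98819385,  0.01798415, -0.15214953],
       [ 0.15188579, -0.01522695, -0.98828075]]), 't': array([0.01025927, 0.58910033, 1.23436299])}
wrist {'fovy': 58.40406724129378, 'cx': 322.224710088064, 'cy': 195.51314873697288, 'R': array([[ 3.27594514e-01, -9.44818196e-01, -6.41069892e-04],
       [-9.04781493e-01, -3.13907965e-01,  2.87805907e-01],
       [-2.72125495e-01, -9.37036082e-02, -9.57688545e-01]]), 't': array([-0.62327561, -0.03384661,  0.39016143])}
```

View pics/side0.png

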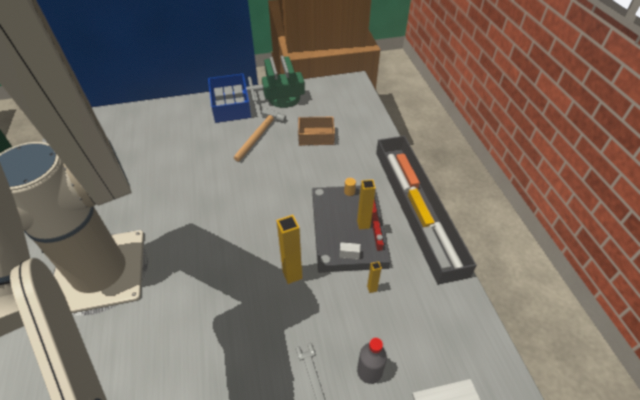

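View pics/top0.png

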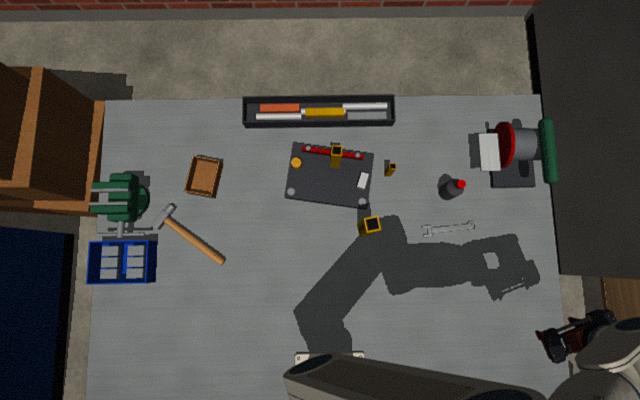

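View pics/wrist0.png

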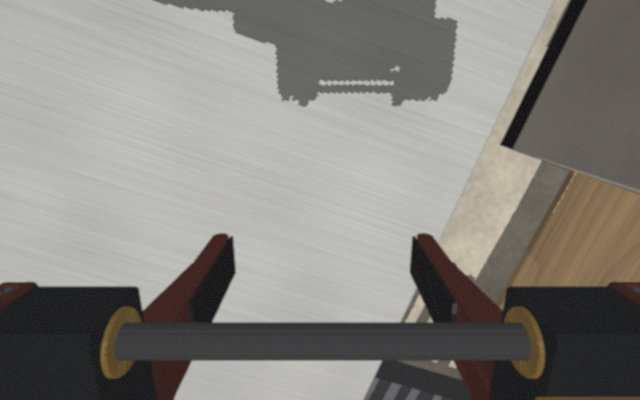

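The side view shows three yellow upright tubes:
- A large one on the bench at (290,250).
- One on the plate in front of the red stop at (367,205).
- A small one on the bench at (374,277).

Only the one on the plate at the stop fits the description. I'll confirm it in a crop and measure.

```bash
python3 - <<'E'
import cv2,numpy as np
s=cv2.imread('pics/side0.png');t=cv2.imread('pics/top0.png');w=cv2.imread('pics/wrist0.png')
a=cv2.resize(s[165:285,300:400],None,fx=5,fy=5,interpolation=cv2.INTER_CUBIC)
cv2.imwrite('pics/c_side.png',a)
b=cv2.resize(t[130:220,275:405],None,fx=6,fy=6,interpolation=cv2.INTER_CUBIC)
cv2.imwrite('pics/c_top.png',b)
c=cv2.resize(w[220:400,90:260],None,fx=3.3,fy=3.3,interpolation=cv2.INTER_CUBIC)
cv2.imwrite('pics/c_wr.png',c)
E
```

```text
(no output)
```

View pics/c_side.png

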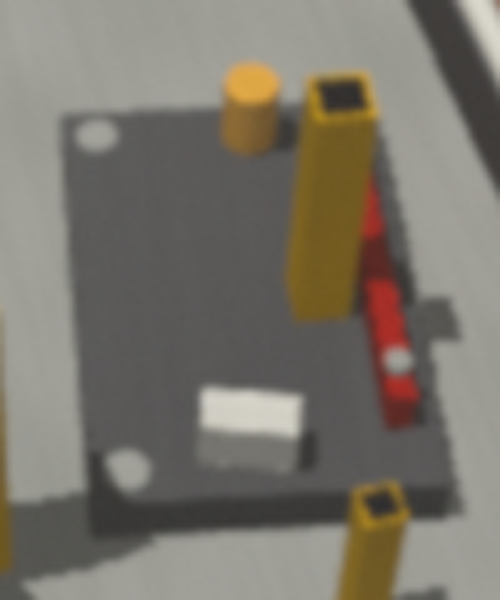

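View pics/c_top.png

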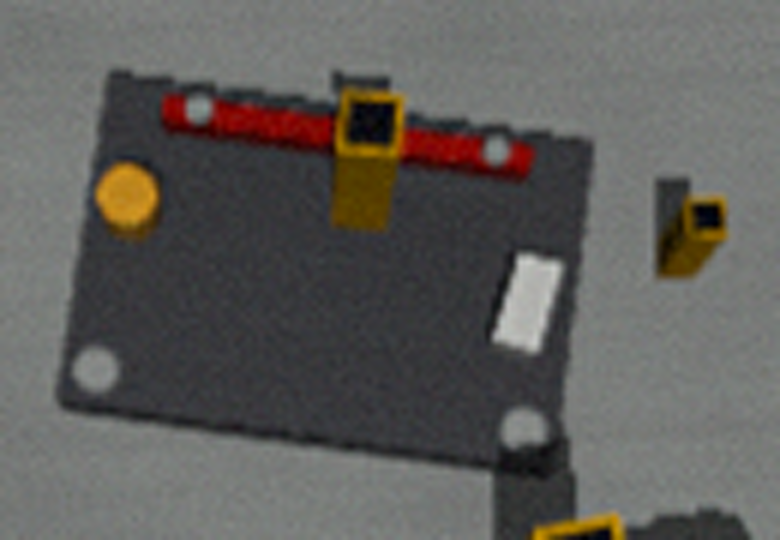

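View pics/c_wr.png

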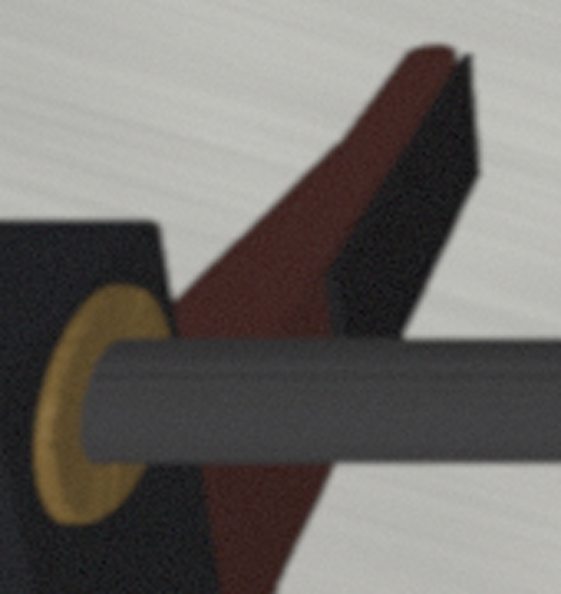

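```bash
cat > h.py <<'E'
import numpy as np,cv2
from scipy.optimize import least_squares
def proj(c,X):
    f=200/np.tan(np.radians(c['fovy'])/2); p=np.atleast_2d(X)@np.array(c['R']).T+c['t']
    return np.c_[c['cx']+f*p[:,0]/p[:,2], c['cy']+f*p[:,1]/p[:,2]]
def ray_z(c,uv,z):
    f=200/np.tan(np.radians(c['fovy'])/2); R=np.array(c['R']);C=-R.T@c['t']
    d=R.T@np.array([(uv[0]-c['cx'])/f,(uv[1]-c['cy'])/f,1]); return C+d*(z-C[2])/d[2]
def rz(a): return np.array([[np.cos(a),-np.sin(a)],[np.sin(a),np.cos(a)]])
def place(p,L):  # p=x,y,yaw
    L=np.atleast_2d(np.array(L,float)); return np.c_[L[:,:2]@rz(p[2]).T+p[:2],L[:,2]]
def fit(c_obs,p0):  # list of (calib,local pts,uv)
    r=least_squares(lambda p:np.concatenate([(proj(c,place(p,L))-np.array(uv)).ravel() for c,L,uv in c_obs]),p0,loss='soft_l1')
    return r.x,r.fun.reshape(-1,2)
E
python3 - <<'E'
from h import *
from rig import optics
T=optics.get_calibration('top');S=optics.get_calibration('side')
t=lambda a,b:(275+a/6-.4,130+b/6-.4)
s=lambda a,b:(300+a/5-.4,165+b/5-.4)
m=.001
P=np.array
pl=P([[30,135,35],[30,-135,35],[-155,135,35],[0,100,63],[14,100,63],[0,-100,63],[14,-100,63]])*m
ut=[t(112,75),t(592,142),t(62,400),t(163,128),t(168,95),t(530,178),t(533,145)]
ls=P([[-155,135,35],[-155,-135,35],[30,-135,35],[0,-100,63],[0,-100,35]])*m
us=[s(65,115),s(90,505),s(448,490),s(385,400),s(390,428)]
x,r=fit([(T,pl,ut),(S,ls,us)],[.75,0,0]);print(x,r.round(1))
tu=P([[15,15,195],[-15,15,195],[15,-15,195],[-15,-15,195]])*m
ut=[t(342,90),t(337,155),t(406,92),t(400,157)]
ft=P([[-15,15,35],[-15,-15,35]])*m
uf=[t(332,227),t(388,230)]
us=[s(312,75),s(372,75),s(370,125),s(307,110)]
uo=P([[-15,15,195],[15,15,195],[15,-15,195],[-15,-15,195],[-15,-15,35],[-15,15,35],[15,-15,35]])*m
us=[s(313,75),s(372,72),s(376,122),s(308,117),s(297,321),s(288,285),s(352,319)]
x2,r2=fit([(T,tu,ut),(T,ft,uf),(S,uo,us)],[.75,0,0]);print(x2,r2.round(1))
d=rz(-x[2])@(x2[:2]-x[:2]);print(d,x2[2]-x[2])
E
```

```text
[ 0.72815946 -0.02236826 -0.16390855] [[-0.3 -0.3]
 [ 1.1  0.3]
 [-0.9  0.6]
 [-0.1 -1.1]
 [-0.2  0.2]
 [ 0.6 -0.6]
 [ 0.6  0.7]
 [-0.8 -0.3]
 [-0.2 -0.1]
 [ 1.1 -0.9]
 [ 1.  -0.1]
 [-1.2  0.7]]
[ 0.70455215 -0.03012809 -0.14660987] [[ 0.6 -0.1]
 [ 0.1 -0.8]
 [ 0.2  0.9]
 [-0.   0.1]
 [-0.2 -0.1]
 [-0.4  0.6]
 [-0.7  0.2]
 [-0.4  0. ]
 [ 0.9 -1.1]
 [ 2.1  0.7]
 [-0.2  0.2]
 [ 0.  -1.2]
 [-0.2 -0.1]]
[-0.02202468 -0.01150796] 0.017298676530256074
```

The target is confirmed in the crop: the yellow tube is on the plate, about 7 mm in front of the red stop, and its height fits 160 mm. Before approaching, I'll test what the arm does when it is raised to the edge of its reach, and whether the tool stays vertical.

Emit:
step_arm:
  targets:
    - {"xyz": [0,-40,0],"twist": 0}
    - {"xyz": [0,-80,0],"twist": 0}
    - {"xyz": [0,-120,0],"twist": 0}
    - {"xyz": [0,-160,0],"twist": 0}
    - {"xyz": [0,-200,0],"twist": 0}
    - {"xyz": [0,-240,0],"twist": 0}
    - {"xyz": [0,-280,0],"twist": 0}
    - {"xyz": [0,-320,0],"twist": 0}
    - {"xyz": [0,-360,0],"twist": 0}
    - {"xyz": [0,-400,0],"twist": 0}
    - {"xyz": [0,-440,0],"twist": 0}
    - {"xyz": [0,-480,0],"twist": 0}

```text
time_s: 1.15
ee_pos: [0.2046, -0.5898, 0.7046]
orientation: [-1.571, 0.0, -2.808]
force: [0.3, -0.1, -0.0]
gripper_width: 0.998
```

Emit:
step_arm:
  targets:
    - {"xyz": [0,-40,0]}
    - {"xyz": [0,-80,0]}
    - {"xyz": [0,-120,0]}
    - {"xyz": [0,-160,0]}
    - {"xyz": [0,-200,0]}
    - {"xyz": [0,-240,0]}
    - {"xyz": [0,-280,0]}
    - {"xyz": [0,-320,0]}

```text
invalid input at $.targets[0]: expected keys xyz, twist
```

```bash
python3 - <<'E'
from rig import status
s=status.sense();print(s['time_s'],s['joint_positions'].round(3),s['ee_pos'],s['orientation'])
E
```

```text
1.15 [-1.256  0.289  0.786  0.     2.066 -0.019] [ 0.20459663 -0.58981123  0.70457273] [-1.57087837e+00  3.52873501e-05 -2.80775742e+00]
```

Emit:
step_arm:
  targets:
    - {"xyz": [0,-40,0],"twist": 0}
    - {"xyz": [0,-80,0],"twist": 0}
    - {"xyz": [0,-120,0],"twist": 0}
    - {"xyz": [0,-160,0],"twist": 0}
    - {"xyz": [0,-200,0],"twist": 0}
    - {"xyz": [0,-240,0],"twist": 0}
    - {"xyz": [0,-280,0],"twist": 0}

```text
time_s: 1.73
ee_pos: [0.1681, -0.4845, 0.9065]
orientation: [-1.62, 0.002, -2.808]
force: [-0.3, 0.7, 0.3]
gripper_width: 0.997
```

```bash
python3 - <<'E'
from rig import status
s=status.sense();print(s['time_s'],s['joint_positions'].round(3),s['ee_pos'],s['orientation'])
E
```

```text
1.7333 [-1.26e+00  4.15e-01  8.60e-02  2.00e-03  2.69e+00 -2.20e-02] [ 0.168078   -0.48445445  0.90649309] [-1.62023013e+00  1.85747881e-03 -2.80788834e+00]
```

Emit:
step_arm:
  targets:
    - {"xyz": [0,40,0],"twist": 0}
    - {"xyz": [0,80,0],"twist": 0}
    - {"xyz": [0,120,0],"twist": 0}
    - {"xyz": [0,120,0],"twist": 0}

```text
time_s: 2.07
ee_pos: [0.1662, -0.4782, 0.7852]
orientation: [-1.618, 0.002, -2.808]
force: [1.6, 0.0, 1.0]
gripper_width: 0.997
```

```bash
python3 - <<'E'
from rig import status
s=status.sense();print(s['time_s'],s['joint_positions'].round(4),s['ee_pos'],s['orientation'])
E
```

```text
2.0667 [-1.2602e+00  1.5060e-01  7.8480e-01  9.0000e-04  2.2534e+00 -2.2600e-02] [ 0.16623535 -0.47818921  0.78524059] [-1.61801153e+00  1.78548019e-03 -2.80782055e+00]
```

Saturating at the reach limit tilts the tool slightly, and the commanded tilt is kept afterwards. That matters because vertical fingers can't get under the tube. A tool leaning outwards can cradle it, so I'll build up the tilt at the outer reach, high above the plate's bearing.

Emit:
step_arm:
  targets:
    - {"xyz": [-40,10,-7],"twist": -1.2}
    - {"xyz": [-80,20,-14],"twist": -2.4}
    - {"xyz": [-120,30,-21],"twist": -3.6}
    - {"xyz": [-160,40,-28],"twist": -4.8}
    - {"xyz": [-200,50,-35],"twist": -6}
    - {"xyz": [-240,60,-42],"twist": -7.2}
    - {"xyz": [-280,70,-49],"twist": -8.4}
    - {"xyz": [-320,80,-56],"twist": -9.6}
    - {"xyz": [-360,90,-63],"twist": -10.8}
    - {"xyz": [-400,105,-70],"twist": -12.2}
    - {"xyz": [-440,120,-77],"twist": -12.2}
    - {"xyz": [-480,130,-84],"twist": -12.2}

```text
time_s: 3.07
ee_pos: [0.5875, -0.2375, 0.6616]
orientation: [-1.594, 0.045, -1.743]
force: [-0.3, -0.5, 0.0]
gripper_width: 1.005
```

```bash
python3 - <<'E'
from rig import status,optics
import numpy as np
from scipy.spatial.transform import Rotation as Ro
s=status.sense();print(s['time_s'],s['joint_positions'].round(4),s['ee_pos'],s['orientation'])
R=Ro.from_euler('xyz',s['orientation']).as_matrix();print(R.round(3))
c=optics.get_calibration('wrist');C=-np.array(c['R']).T@c['t'];print('cam in tool',R.T@(C-s['ee_pos']), (R.T@np.array(c['R']).T).round(3))
E
```

```text
3.0667 [-0.4214  0.3025  0.8611  0.042   2.0115 -0.2324] [ 0.58750642 -0.23745022  0.66159666] [-1.59410808  0.04516621 -1.74305307]
[[-0.171 -0.015  0.985]
 [-0.984  0.048 -0.17 ]
 [-0.045 -0.999 -0.023]]
cam in tool [-8.05911622e-02 -1.60858841e-01 -1.17823400e-04] [[-0.     0.957  0.289]
 [-0.001 -0.289  0.957]
 [ 1.    -0.     0.001]]
```

Emit:
step_arm:
  targets:
    - {"xyz": [-13,20,33],"twist": 0}
    - {"xyz": [-26,40,66],"twist": 0}
    - {"xyz": [-40,60,100],"twist": 0}
    - {"xyz": [-53,80,134],"twist": 0}
    - {"xyz": [-66,102,168],"twist": 0}
    - {"xyz": [-80,124,200],"twist": 0}
    - {"xyz": [-93,146,234],"twist": 0}
    - {"xyz": [-107,168,268],"twist": 0}
    - {"xyz": [-120,190,300],"twist": 0}
    - {"xyz": [-135,210,335],"twist": 0}

```text
time_s: 3.9
ee_pos: [0.929, -0.1525, 0.4484]
orientation: [-1.589, 0.045, -1.744]
force: [34.1, -8.4, 65.9]
gripper_width: 0.995
```

```bash
cat > st.py <<'E'
from rig import status
import numpy as np
from scipy.spatial.transform import Rotation as Ro
s=status.sense();print(s['time_s'],'q',s['joint_positions'].round(4),'p',s['ee_pos'].round(4),'F',s['force'].round(1),'w',round(s['gripper_width']*87.8,1))
R=Ro.from_euler('xyz',s['orientation']).as_matrix();print(R.round(3))
print('tilt deg',np.degrees(np.arccos(-R[2,1])).round(2),'heading',np.arctan2(R[1,1],R[0,1]).round(3))
E
python3 st.py
```

```text
3.9 q [-0.1901  1.0175  0.0857  0.0509  2.0567  0.0061] p [ 0.929  -0.1525  0.4484] F [34.1 -8.4 65.9] w 87.4
[[-0.172 -0.01   0.985]
 [-0.984  0.048 -0.172]
 [-0.045 -0.999 -0.018]]
tilt deg 2.8 heading 1.778
```

Emit:
step_arm:
  targets:
    - {"xyz": [0,0,20],"twist": 0}
    - {"xyz": [0,0,40],"twist": 0}
    - {"xyz": [0,0,60],"twist": 0}
    - {"xyz": [0,0,90],"twist": 0}
    - {"xyz": [0,0,120],"twist": 0}
    - {"xyz": [0,0,150],"twist": 0}

```text
time_s: 4.4
ee_pos: [0.9547, -0.1582, 0.416]
orientation: [-1.551, 0.046, -1.744]
force: [0.5, 0.6, -0.6]
gripper_width: 1.005
```

```bash
python3 st.py
```

```text
4.4 q [-0.1912  1.0513  0.0861  0.0501  1.9845  0.0034] p [ 0.9547 -0.1582  0.416 ] F [ 0.5  0.6 -0.6] w 88.2
[[-0.173  0.028  0.985]
 [-0.984  0.041 -0.174]
 [-0.046 -0.999  0.02 ]]
tilt deg 2.85 heading 0.983
```

Emit:
step_arm:
  targets:
    - {"xyz": [0,0,40],"twist": 0}
    - {"xyz": [0,0,80],"twist": 0}
    - {"xyz": [0,0,120],"twist": 0}
    - {"xyz": [0,0,160],"twist": 0}
    - {"xyz": [0,0,200],"twist": 0}
    - {"xyz": [0,0,240],"twist": 0}
    - {"xyz": [0,0,280],"twist": 0}
    - {"xyz": [0,0,320],"twist": 0}
    - {"xyz": [0,0,360],"twist": 0}
    - {"xyz": [0,0,400],"twist": 0}
    - {"xyz": [0,0,440],"twist": 0}
    - {"xyz": [0,0,480],"twist": 0}

```text
time_s: 5.4
ee_pos: [0.9953, -0.1633, 0.33]
orientation: [-1.524, 0.046, -1.744]
force: [0.5, -0.0, 0.0]
gripper_width: 1.001
```

```bash
python3 st.py
```

```text
5.4 q [-1.8880e-01  1.1395e+00  8.6000e-02  4.8900e-02  1.8698e+00  6.0000e-04] p [ 0.9953 -0.1633  0.33  ] F [ 0.5 -0.   0. ] w 87.9
[[-0.172  0.054  0.984]
 [-0.984  0.037 -0.174]
 [-0.046 -0.998  0.047]]
tilt deg 3.75 heading 0.606
```

```bash
python3 - <<'E'
import numpy as np
from scipy.optimize import least_squares
D=[([.4238,1.6307,1.0886],.62444,.2219),([.289,.786,2.066],.62428,.7046),([.415,.086,2.69],.51279,.9065),([.1506,.7848,2.2534],.50626,.7852),([.3025,.8611,2.0115],None,.6616),
([1.0175,.0857,2.0567],np.hypot(.929,.1525),.4484),([1.0513,.0861,1.9845],np.hypot(.9547,.1582),.416),([1.1395,.086,1.8698],np.hypot(.9953,.1633),.33)]
def f(p):
    r0,h,A,B,L=p;o=[]
    for q,r,z in D:
        a=q[0];b=a+q[1];c=b+q[2]
        if r: o.append(r0+A*np.sin(a)+B*np.sin(b)+L*np.sin(c)-r)
        o.append(h+A*np.cos(a)+B*np.cos(b)+L*np.cos(c)-z)
    return o
s=least_squares(f,[0,.3,.4,.4,.2]);print(s.x,np.array(s.fun).round(4))
E
```

```text
[ 0.00315138 -0.35517294  0.59069942  0.49387185 -0.26859082] [ 0.0592  0.0003 -0.0185  0.01   -0.021  -0.0197 -0.0043  0.005   0.0111
  0.0101 -0.002  -0.0089 -0.002  -0.0166 -0.0028]
```

```bash
cat > kin.py <<'E'
import numpy as np
from scipy.optimize import least_squares
D=[([.42383,1.63067,1.08862],.62444,.22192,-.0015),([.289,.786,2.066],.62428,.70457,0),([.415,.086,2.69],.51279,.9065,-.049),([.1506,.7848,2.2534],.50614,.78524,-.047),
([1.0175,.0857,2.0567],np.hypot(.929,.1525),.4484,-.018),([1.0513,.0861,1.9845],np.hypot(.9547,.1582),.416,.02),([1.1395,.086,1.8698],np.hypot(.9953,.1633),.33,.047)]
def fk(p,q):
    r0,h,A,B,L,E=p
    a=q[0];b=a+q[1];c=b+q[2]
    return r0+A*np.sin(a)+B*np.sin(b)+E*np.cos(b)+L*np.sin(c), h+A*np.cos(a)+B*np.cos(b)-E*np.sin(b)+L*np.cos(c)
def f(p):
    o=[]
    for q,r,z,t in D:
        R,Z=fk(p,q); o+= [R-r,Z-z]
    return o
best=None
for L0 in (.1,.2,.3,.4):
  for E0 in (-.1,0,.1):
    s=least_squares(f,[0,.3,.4,.4,L0,E0],bounds=([-.2,0,.2,.2,.05,-.3],[.3,.6,.8,.8,.6,.3]))
    if best is None or s.cost<best.cost: best=s
P=best.x
if __name__=='__main__': print(P.round(4),np.array(best.fun).round(4))
E
python3 kin.py
```

```text
[5.000e-04 3.185e-01 5.626e-01 4.848e-01 3.151e-01 7.770e-02] [ 0.      0.      0.0001  0.0004 -0.0001  0.      0.0002 -0.0001 -0.0003
 -0.0001 -0.     -0.0002  0.     -0.0001]
```

```bash
cat > ik.py <<'E'
from kin import *
def ik(r,z,t,w,q0):
    g=lambda q:np.r_[np.array(fk(P,q))-[r,z], w*(np.pi-sum(q)-t)]
    s=least_squares(g,np.clip(q0,[-.89,.088,.12],[2.1,2.57,2.68]),bounds=([-.9,.0865,.11],[2.11,2.58,2.69]))
    R,Z=fk(P,s.x);return s.x,R,Z,np.pi-sum(s.x)
E
python3 - <<'E'
from ik import *
for w in (.1,.2,.3,.5,1,2):
    a=ik(.9415+.15,.4484-.003,-.018,w,[1.0175,.0857,2.0567])
    b=ik(.9677+.48,.416+.0096,.02,w,[1.05,.0857,1.98])
    c=ik(.62428,.70457+.28,0,w,[.289,.786,2.066])
    print(w,[np.round(x[1:],3) for x in (a,b,c)])
E
```

```text
0.1 [array([1.08 , 0.44 , 0.387]), array([1.34 , 0.409, 1.336]), array([0.616, 0.968, 0.463])]
0.2 [array([1.054, 0.429, 0.299]), array([1.282, 0.386, 0.992]), array([0.598, 0.937, 0.312])]
0.3 [array([1.03 , 0.419, 0.213]), array([1.223, 0.364, 0.746]), array([0.583, 0.914, 0.187])]
0.5 [array([0.999, 0.407, 0.104]), array([1.134, 0.332, 0.429]), array([0.57 , 0.896, 0.076])]
1 [array([0.975, 0.398, 0.019]), array([1.049, 0.306, 0.15 ]), array([0.564, 0.888, 0.02 ])]
2 [array([ 0.967,  0.395, -0.008]), array([1.021, 0.3  , 0.054]), array([0.562, 0.886, 0.005])]
```

Emit:
step_arm:
  targets:
    - {"xyz": [0,-80,0],"twist": 0}
    - {"xyz": [0,-80,0],"twist": 0}
    - {"xyz": [0,-80,0],"twist": 0}

```text
time_s: 5.65
ee_pos: [0.9716, -0.163, 0.4105]
orientation: [-1.503, 0.046, -1.744]
force: [-0.3, -0.5, 2.2]
gripper_width: 1.003
```

```bash
python3 st.py
```

```text
5.65 q [-1.9330e-01  1.0577e+00  8.6100e-02  5.0700e-02  1.9302e+00  5.0000e-04] p [ 0.9716 -0.163   0.4105] F [-0.3 -0.5  2.2] w 88.0
[[-0.172  0.075  0.982]
 [-0.984  0.034 -0.175]
 [-0.046 -0.997  0.068]]
tilt deg 4.71 heading 0.423
```

Emit:
step_arm:
  targets:
    - {"xyz": [0,-30,30],"twist": 0}
    - {"xyz": [0,-60,60],"twist": 0}
    - {"xyz": [0,-90,90],"twist": 0}
    - {"xyz": [0,-120,120],"twist": 0}
    - {"xyz": [0,-150,150],"twist": 0}
    - {"xyz": [0,-180,180],"twist": 0}

```text
time_s: 6.15
ee_pos: [0.9554, -0.1641, 0.4623]
orientation: [-1.478, 0.047, -1.744]
force: [1.4, 0.3, -0.5]
gripper_width: 1.001
```

```bash
python3 st.py
```

```text
6.15 q [-1.9790e-01  1.0039e+00  8.6400e-02  5.2600e-02  1.9596e+00 -7.0000e-04] p [ 0.9554 -0.1641  0.4623] F [ 1.4  0.3 -0.5] w 87.9
[[-0.172  0.099  0.98 ]
 [-0.984  0.03  -0.175]
 [-0.047 -0.995  0.092]]
tilt deg 5.93 heading 0.292
```

Emit:
step_arm:
  targets:
    - {"xyz": [0,0,300],"twist": 0}

```text
time_s: 6.23
ee_pos: [0.9671, -0.166, 0.4569]
orientation: [-1.45, 0.047, -1.743]
force: [-0.4, -0.0, 0.5]
gripper_width: 1.003
```

Emit:
step_arm:
  targets:
    - {"xyz": [0,0,300],"twist": 0}

```text
time_s: 6.32
ee_pos: [0.9804, -0.1681, 0.445]
orientation: [-1.426, 0.047, -1.744]
force: [1.0, 0.8, -0.4]
gripper_width: 1.003
```

Emit:
step_arm:
  targets:
    - {"xyz": [0,-40,0],"twist": 0}

```text
time_s: 6.4
ee_pos: [0.9672, -0.1671, 0.4613]
orientation: [-1.44, 0.048, -1.744]
force: [0.3, 0.6, -3.5]
gripper_width: 1.0
```

Emit:
step_arm:
  targets:
    - {"xyz": [0,-20,35],"twist": 0}

```text
time_s: 6.48
ee_pos: [0.9682, -0.1685, 0.4895]
orientation: [-1.396, 0.047, -1.744]
force: [-2.2, 1.1, 2.9]
gripper_width: 0.997
```

Emit:
step_arm:
  targets:
    - {"xyz": [0,-10,40],"twist": 0}

```text
time_s: 6.57
ee_pos: [0.9762, -0.1703, 0.4951]
orientation: [-1.362, 0.047, -1.743]
force: [-0.3, 0.7, -0.4]
gripper_width: 0.999
```

Emit:
step_arm:
  targets:
    - {"xyz": [0,-10,40],"twist": 0}

```text
time_s: 6.65
ee_pos: [0.9844, -0.1721, 0.4957]
orientation: [-1.337, 0.048, -1.743]
force: [-0.3, -0.5, 0.8]
gripper_width: 1.002
```

Emit:
step_arm:
  targets:
    - {"xyz": [0,-10,40],"twist": 0}

```text
time_s: 6.73
ee_pos: [0.9917, -0.1738, 0.4981]
orientation: [-1.311, 0.048, -1.743]
force: [0.4, 0.1, 0.9]
gripper_width: 0.995
```

Emit:
step_arm:
  targets:
    - {"xyz": [0,-10,40],"twist": 0}

```text
time_s: 6.82
ee_pos: [0.9984, -0.1753, 0.5018]
orientation: [-1.285, 0.048, -1.743]
force: [-0.5, -0.3, 0.5]
gripper_width: 0.999
```

Emit:
step_arm:
  targets:
    - {"xyz": [0,-10,40],"twist": 0}

```text
time_s: 6.9
ee_pos: [1.0048, -0.1769, 0.5066]
orientation: [-1.259, 0.048, -1.743]
force: [0.1, 0.3, -0.1]
gripper_width: 0.998
```

Emit:
step_arm:
  targets:
    - {"xyz": [0,-10,40],"twist": 0}

```text
time_s: 6.98
ee_pos: [1.0106, -0.1785, 0.5124]
orientation: [-1.233, 0.048, -1.743]
force: [0.1, -0.7, 0.7]
gripper_width: 1.0
```

Emit:
step_arm:
  targets:
    - {"xyz": [40,0,0],"twist": 0}
    - {"xyz": [75,0,0],"twist": 0}

```text
time_s: 7.15
ee_pos: [0.9964, -0.2499, 0.5084]
orientation: [-1.231, 0.048, -1.74]
force: [-0.7, -1.3, 0.1]
gripper_width: 0.993
```

Emit:
step_arm:
  targets:
    - {"xyz": [0,-10,40],"twist": 0}

```text
time_s: 7.23
ee_pos: [0.9996, -0.26, 0.512]
orientation: [-1.21, 0.044, -1.752]
force: [0.5, -1.9, -0.2]
gripper_width: 1.0
```

Emit:
step_arm:
  targets:
    - {"xyz": [0,-10,40],"twist": 0}

```text
time_s: 7.32
ee_pos: [1.0067, -0.254, 0.5213]
orientation: [-1.18, 0.045, -1.748]
force: [0.9, 0.4, 0.3]
gripper_width: 0.999
```

Emit:
step_arm:
  targets:
    - {"xyz": [0,-10,40],"twist": 0}

```text
time_s: 7.4
ee_pos: [1.0125, -0.2498, 0.5315]
orientation: [-1.152, 0.044, -1.745]
force: [0.0, -0.2, 0.9]
gripper_width: 1.0
```

Emit:
step_arm:
  targets:
    - {"xyz": [0,-10,40],"twist": 0}

```text
time_s: 7.48
ee_pos: [1.0172, -0.2475, 0.5417]
orientation: [-1.125, 0.043, -1.744]
force: [-0.2, 0.5, 0.1]
gripper_width: 0.999
```

Emit:
step_arm:
  targets:
    - {"xyz": [0,-10,40],"twist": 0}

```text
time_s: 7.57
ee_pos: [1.0212, -0.2462, 0.552]
orientation: [-1.098, 0.041, -1.744]
force: [-0.9, -0.2, -0.3]
gripper_width: 1.001
```

Emit:
step_arm:
  targets:
    - {"xyz": [0,-10,40],"twist": 0}

```text
time_s: 7.65
ee_pos: [1.0246, -0.2458, 0.5628]
orientation: [-1.072, 0.04, -1.745]
force: [0.1, 1.1, -0.2]
gripper_width: 0.999
```

Emit:
step_arm:
  targets:
    - {"xyz": [0,-10,40],"twist": 0}

```text
time_s: 7.73
ee_pos: [1.0274, -0.2456, 0.5742]
orientation: [-1.046, 0.039, -1.746]
force: [0.2, 0.2, -0.5]
gripper_width: 1.002
```

Emit:
step_arm:
  targets:
    - {"xyz": [0,-10,40],"twist": 0}

```text
time_s: 7.82
ee_pos: [1.0297, -0.2455, 0.5862]
orientation: [-1.02, 0.038, -1.747]
force: [0.7, 0.4, 0.0]
gripper_width: 1.002
```

```bash
python3 st.py
```

```text
7.8167 q [-0.2687  0.9169  0.087   0.0802  1.5914 -0.0574] p [ 1.0297 -0.2455  0.5862] F [0.7 0.4 0. ] w 88.0
[[-0.175  0.52   0.836]
 [-0.984 -0.06  -0.169]
 [-0.038 -0.852  0.523]]
tilt deg 31.6 heading -0.115
```

```bash
python3 - <<'E'
from kin import *
def sol(r,z,t):
    best=None
    for q0 in ([.2,1.5,1.],[-.4,2.4,.8],[0.5,2,.5]):
        g=lambda q:np.r_[np.array(fk(P,q))-[r,z],np.pi-sum(q)-t]
        s=least_squares(g,q0)
        if best is None or s.cost<best.cost: best=s
    return best.x.round(3),best.cost<1e-8
for t in (.5,.6,.7,.8,.9):
    for r,z in ((.70,.16),(.66,.16),(.60,.12),(.55,.06),(.53,.02),(.55,.02),(.58,.05)):
        print(t,r,z,*sol(r,z,t))
E
```

```text
0.5 0.7 0.16 [0.454 1.867 0.32 ] True
0.5 0.66 0.16 [0.406 1.954 0.282] True
0.5 0.6 0.12 [0.412 2.099 0.13 ] True
0.5 0.55 0.06 [ 0.505  2.218 -0.081] True
0.5 0.53 0.02 [ 0.597  2.259 -0.215] True
0.5 0.55 0.02 [ 0.605  2.217 -0.181] True
0.5 0.58 0.05 [ 0.548  2.156 -0.062] True
0.6 0.7 0.16 [0.449 1.933 0.159] True
0.6 0.66 0.16 [0.403 2.019 0.119] True
0.6 0.6 0.12 [ 0.421  2.161 -0.04 ] True
0.6 0.55 0.06 [ 0.532  2.274 -0.264] True
0.6 0.53 0.02 [ 0.637  2.311 -0.407] True
0.6 0.55 0.02 [ 0.64   2.27  -0.368] True
0.6 0.58 0.05 [ 0.572  2.212 -0.243] True
0.7 0.7 0.16 [ 0.455  1.995 -0.008] True
0.7 0.66 0.16 [ 0.412  2.08  -0.05 ] True
0.7 0.6 0.12 [ 0.443  2.218 -0.219] True
0.7 0.55 0.06 [ 0.576  2.325 -0.459] True
0.7 0.53 0.02 [ 0.694  2.357 -0.609] True
0.7 0.55 0.02 [ 0.691  2.316 -0.566] True
0.7 0.58 0.05 [ 0.612  2.262 -0.432] True
0.8 0.7 0.16 [ 0.472  2.051 -0.182] True
0.8 0.66 0.16 [ 0.433  2.136 -0.228] True
0.8 0.6 0.12 [ 0.481  2.269 -0.408] True
0.8 0.55 0.06 [ 0.638  2.368 -0.665] True
0.8 0.53 0.02 [ 0.769  2.393 -0.821] True
0.8 0.55 0.02 [ 0.76   2.354 -0.772] True
0.8 0.58 0.05 [ 0.667  2.305 -0.63 ] True
0.9 0.7 0.16 [ 0.501  2.101 -0.361] True
0.9 0.66 0.16 [ 0.468  2.185 -0.412] True
0.9 0.6 0.12 [ 0.535  2.313 -0.607] True
0.9 0.55 0.06 [ 0.718  2.403 -0.879] True
0.9 0.53 0.02 [ 0.861  2.42  -1.039] True
0.9 0.55 0.02 [ 0.843  2.381 -0.983] True
0.9 0.58 0.05 [ 0.738  2.338 -0.835] True
```

Emit:
step_arm:
  targets:
    - {"xyz": [0,-5,40],"twist": 0}

```text
time_s: 7.9
ee_pos: [1.0339, -0.2455, 0.5965]
orientation: [-0.992, 0.036, -1.748]
force: [-0.1, 0.1, -0.0]
gripper_width: 1.002
```

Emit:
step_arm:
  targets:
    - {"xyz": [0,-5,40],"twist": 0}

```text
time_s: 7.98
ee_pos: [1.038, -0.2454, 0.6045]
orientation: [-0.968, 0.036, -1.749]
force: [0.3, 1.1, 0.8]
gripper_width: 1.001
```

Emit:
step_arm:
  targets:
    - {"xyz": [0,-5,40],"twist": 0}

```text
time_s: 8.07
ee_pos: [1.0416, -0.2453, 0.6134]
orientation: [-0.943, 0.035, -1.75]
force: [-0.4, 0.5, -0.5]
gripper_width: 0.998
```

Emit:
step_arm:
  targets:
    - {"xyz": [0,-5,40],"twist": 0}

```text
time_s: 8.15
ee_pos: [1.0446, -0.2449, 0.6235]
orientation: [-0.918, 0.034, -1.751]
force: [0.4, -0.1, -0.5]
gripper_width: 0.999
```

Emit:
step_arm:
  targets:
    - {"xyz": [0,-5,40],"twist": 0}

```text
time_s: 8.23
ee_pos: [1.047, -0.2446, 0.6348]
orientation: [-0.892, 0.033, -1.752]
force: [0.9, -0.0, 0.6]
gripper_width: 0.999
```

Emit:
step_arm:
  targets:
    - {"xyz": [0,-5,40],"twist": 0}

```text
time_s: 8.32
ee_pos: [1.0488, -0.244, 0.6471]
orientation: [-0.867, 0.032, -1.752]
force: [-0.0, -0.2, 0.1]
gripper_width: 0.997
```

Emit:
step_arm:
  targets:
    - {"xyz": [0,-5,40],"twist": 0}

```text
time_s: 8.4
ee_pos: [1.0501, -0.2435, 0.6598]
orientation: [-0.841, 0.032, -1.753]
force: [-0.3, -0.6, 0.5]
gripper_width: 1.002
```

Emit:
step_arm:
  targets:
    - {"xyz": [0,-5,40],"twist": 0}

```text
time_s: 8.48
ee_pos: [1.0508, -0.2429, 0.673]
orientation: [-0.816, 0.031, -1.753]
force: [1.1, 0.3, -0.5]
gripper_width: 1.0
```

Emit:
step_arm:
  targets:
    - {"xyz": [0,-5,40],"twist": 0}

```text
time_s: 8.57
ee_pos: [1.051, -0.2423, 0.6866]
orientation: [-0.79, 0.03, -1.754]
force: [-0.6, 0.1, -0.3]
gripper_width: 0.999
```

Emit:
step_arm:
  targets:
    - {"xyz": [0,-5,40],"twist": 0}

```text
time_s: 8.65
ee_pos: [1.0506, -0.2416, 0.7006]
orientation: [-0.765, 0.03, -1.755]
force: [-0.8, 0.9, 0.0]
gripper_width: 0.998
```

Emit:
step_arm:
  targets:
    - {"xyz": [0,-5,40],"twist": 0}

```text
time_s: 8.73
ee_pos: [1.0498, -0.2409, 0.7149]
orientation: [-0.741, 0.029, -1.755]
force: [0.5, -0.5, -1.0]
gripper_width: 1.002
```

```bash
python3 st.py
```

```text
8.7333 q [-0.2578  0.8324  0.087   0.0751  1.3945 -0.0414] p [ 1.0498 -0.2409  0.7149] F [ 0.5 -0.5 -1. ] w 88.0
[[-0.183  0.729  0.659]
 [-0.983 -0.116 -0.145]
 [-0.029 -0.674  0.738]]
tilt deg 47.59 heading -0.158
```

```bash
cat > arm.py <<'E'
import numpy as np
from scipy.spatial.transform import Rotation as Ro
from scipy.optimize import least_squares
from kin import P
_,h,A,B,L,E=P; r0=P[0]
S4,S6=1,1
LO=np.array([-3,-.9,.0873,-1.31,.11,-2.54]);HI=np.array([3,2.11,2.58,4.45,2.69,2.54])
def rr(ax,a): return Ro.from_euler(ax,a).as_matrix()
C=np.array([[0,0,-1],[-1,0,0],[0,1,0]]).astype(float) # columns: tool x,y,z in frame: x=-y_f, y=z_f, z=-x_f
def FK(q,s4=None,s6=None):
    s4=S4 if s4 is None else s4; s6=S6 if s6 is None else s6
    R1=rr('z',q[0]); Ra=R1@rr('y',q[1]); Rb=Ra@rr('y',q[2])
    p=np.array([0,0,h])+R1@[r0,0,0]+Ra@[0,0,A]+Rb@[E,0,B]
    R=Rb@rr('z',s4*q[3])@rr('y',q[4])@rr('z',s6*q[5])
    return p+R@[0,0,L], R@C
def IK(p,R,q0):
    def g(q):
        pp,RR=FK(q); return np.r_[pp-p,.5*Ro.from_matrix(RR.T@R).as_rotvec()]
    s=least_squares(g,np.clip(q0,LO+1e-4,HI-1e-4),bounds=(LO,HI)); return s.x,np.sqrt(2*s.cost)
E
python3 - <<'E'
from arm import *
T=[([-0.2578,0.8324,0.087,0.0751,1.3945,-0.0414],[1.0498,-.2409,.7149],[-.741,.029,-1.755]),([-0.4214,0.3025,0.8611,0.042,2.0115,-0.2324],[.5875,-.2375,.6616],[-1.594,.0452,-1.743])]
for s4 in (1,-1):
  for s6 in (1,-1):
    for q,p,o in T:
      a,R=FK(q,s4,s6);print(s4,s6,(a-p).round(4),Ro.from_matrix(R.T@Ro.from_euler('xyz',o).as_matrix()).magnitude().round(4))
E
```

```text
Traceback (most recent call last):
AttributeError: 'float' object has no attribute 'round'
```

```bash
python3 - <<'E'
from arm import *
T=[([-0.2578,0.8324,0.087,0.0751,1.3945,-0.0414],[1.0498,-.2409,.7149],[-.741,.029,-1.755]),([-0.4214,0.3025,0.8611,0.042,2.0115,-0.2324],[.5875,-.2375,.6616],[-1.594,.0452,-1.743])]
for s4 in (1,-1):
  for s6 in (1,-1):
    for q,p,o in T:
      a,R=FK(q,s4,s6);print(s4,s6,(a-p).round(4),round(float(Ro.from_matrix(R.T@Ro.from_euler('xyz',o).as_matrix()).magnitude()),4))
E
```

```text
1 1 [ 0.0011 -0.0121  0.002 ] 0.0005
1 1 [-0.0046 -0.0107 -0.0001] 0.0002
1 -1 [ 0.0011 -0.0121  0.002 ] 0.0829
1 -1 [-0.0046 -0.0107 -0.0001] 0.4648
-1 1 [-0.0107 -0.0571  0.002 ] 0.1501
-1 1 [-0.0144 -0.0325 -0.0001] 0.0841
-1 -1 [-0.0107 -0.0571  0.002 ] 0.1582
-1 -1 [-0.0144 -0.0325 -0.0001] 0.5063
```

```bash
sed -i 's/R1@\[r0,0,0\]/R1@[r0,.0117,0]/' arm.py; python3 - <<'E'
from arm import *
q=np.array([-0.2578,0.8324,0.088,0.0751,1.3945,-0.0414])
p0=np.array([1.0498,-.2409,.7149]);R0=Ro.from_euler('xyz',[-.741,.029,-1.755]).as_matrix()
W=[(p0,0),([.80,-.45,.5],0),([.58,-.45,.45],18),([.5,-.3,.40],27),([.52,-.1,.35],35.5),([.66,-.03,.25],35.5)]
for (a,ta),(b,tb) in zip(W[:-1],W[1:]):
    a=np.array(a);b=np.array(b)
    for s in np.linspace(0,1,9)[1:]:
        R=R0@rr('y',np.radians(5*(ta+s*(tb-ta))))
        q,e=IK(a+s*(b-a),R,q)
    print(b,tb,q.round(2),round(e,4))
E
```

```text
[ 0.8  -0.45  0.5 ] 0 [-0.64  0.42  1.24  0.51  0.78 -0.68] 0.0
[ 0.58 -0.45  0.45] 18 [-0.89  0.17  1.68  0.78  0.77  0.45] 0.0
[ 0.5 -0.3  0.4] 27 [-0.8  -0.06  2.05  0.87  0.62  1.16] 0.0
[ 0.52 -0.1   0.35] 35.5 [-0.29 -0.14  2.26  0.52  0.22  2.54] 0.0098
[ 0.66 -0.03  0.25] 35.5 [-0.13  0.22  2.06  0.62  0.11  2.54] 0.059
```

Emit:
step_arm:
  targets:
    - {"xyz": [0,-5,40],"twist": 0}

```text
time_s: 8.82
ee_pos: [1.0485, -0.2401, 0.7297]
orientation: [-0.716, 0.029, -1.756]
force: [0.6, -0.0, 0.9]
gripper_width: 1.001
```

Emit:
step_arm:
  targets:
    - {"xyz": [0,-5,40],"twist": 0}

```text
time_s: 8.9
ee_pos: [1.0465, -0.2393, 0.7448]
orientation: [-0.692, 0.028, -1.756]
force: [-0.8, -0.4, 0.4]
gripper_width: 1.002
```

Emit:
step_arm:
  targets:
    - {"xyz": [0,-5,40],"twist": 0}

```text
time_s: 8.98
ee_pos: [1.0441, -0.2384, 0.7602]
orientation: [-0.667, 0.028, -1.757]
force: [0.7, 0.7, -0.6]
gripper_width: 0.997
```

Emit:
step_arm:
  targets:
    - {"xyz": [0,-5,40],"twist": 0}

```text
time_s: 9.07
ee_pos: [1.0412, -0.2375, 0.7759]
orientation: [-0.643, 0.027, -1.757]
force: [0.9, -0.5, 1.0]
gripper_width: 0.997
```

```bash
python3 st.py; python3 - <<'E'
from h import *
from rig import optics
T=optics.get_calibration('top');S=optics.get_calibration('side')
print('bigtube foot side',ray_z(S,(293,282),0),'top of it at z.2 topcam',ray_z(T,(372,225),.2))
for z in (.16,.2,.24): print(z,ray_z(S,(289,223),z),ray_z(T,(372,225),z))
print('oil',ray_z(T,(450,188),.05),'wrench',ray_z(T,(425,230),0),ray_z(T,(474,226),0),'small tube',ray_z(S,(374,290),0),'slug',ray_z(T,(296,162),.08),'block',ray_z(T,(363,180),.07))
print('hammer',ray_z(T,(168,212),0),ray_z(T,(222,262),0),'stuff right',ray_z(T,(500,150),.2))
E
```

```text
9.0667 q [-0.2564  0.7872  0.0871  0.0742  1.342  -0.0369] p [ 1.0412 -0.2375  0.7759] F [ 0.9 -0.5  1. ] w 87.5
[[-0.185  0.789  0.585]
 [-0.982 -0.132 -0.133]
 [-0.027 -0.6    0.8  ]]
tilt deg 53.17 heading -0.166
bigtube foot side [ 0.48660663 -0.14273272  0.        ] top of it at z.2 topcam [ 0.48751012 -0.12285637  0.2       ]
0.16 [ 0.49661621 -0.07863515  0.16      ] [ 0.49085032 -0.1279515   0.16      ]
0.2 [ 0.49301716 -0.11014225  0.2       ] [ 0.48751012 -0.12285637  0.2       ]
0.24 [ 0.48941812 -0.14164935  0.24      ] [ 0.48416991 -0.11776123  0.24      ]
oil [ 0.6139742  -0.39673345  0.05      ] wrench [ 0.48450238 -0.32161084  0.        ] [ 0.49453118 -0.48388548  0.        ] small tube [ 0.68007684 -0.21014063  0.        ] slug [0.70043019 0.09381803 0.08      ] block [ 0.64103699 -0.11628433  0.07      ]
hammer [0.55952982 0.51868068 0.        ] [0.39425967 0.33934926 0.        ] stuff right [ 0.69597307 -0.49877297  0.2       ]
```

```bash
cat > path.py <<'E'
from arm import *
def run(q,p0,R0,W,n=10,verbose=True):
    q=np.array(q);a=np.array(p0);ta=0
    for b,tb in W:
        b=np.array(b);m=9
        for s in np.linspace(0,1,n)[1:]:
            q,e=IK(a+s*(b-a),R0@rr('y',np.radians(5*(ta+s*(tb-ta)))),q); m=min(m,q[4])
        if verbose: print(b,tb,q.round(2),round(e,4),'minq5',round(m,2))
        a=b;ta=tb
    return q
E
python3 - <<'E'
from path import *
q0=[-0.2564,0.7872,0.0875,0.0742,1.342,-0.0369];p0=[1.0412,-.2375,.7759];R0=Ro.from_euler('xyz',[-.643,.027,-1.757]).as_matrix()
run(q0,p0,R0,[([.8,-.4,.6],0),([.5,-.45,.35],9),([.42,-.4,.2],18),([.4,-.3,.2],27),([.43,-.2,.3],33),([.5,-.05,.33],35.5),([.62,-.02,.25],35.5),([.68,-.03,.16],35.5)])
print()
run(q0,p0,R0,[([.8,-.4,.6],0),([.5,-.45,.35],9),([.36,-.42,.3],18),([.36,-.3,.3],27),([.40,-.2,.33],33),([.47,-.05,.33],35.5),([.62,-.02,.25],35.5),([.68,-.03,.17],35.5),([.60,-.02,.1],35.5),([.53,0,.05],35.5)])
E
```

```text
[ 0.8 -0.4  0.6] 0 [-0.59  0.31  1.24  0.49  0.78 -0.6 ] 0.0 minq5 0.78
[ 0.5  -0.45  0.35] 9 [-1.04  0.21  1.94  1.22  0.71 -0.93] 0.0 minq5 0.66
[ 0.42 -0.4   0.2 ] 18 [-1.15  0.38  2.21  1.66  0.74 -0.82] 0.0 minq5 0.7
[ 0.4 -0.3  0.2] 27 [-1.08  0.28  2.41  1.84  0.72 -0.2 ] 0.0 minq5 0.72
[ 0.43 -0.2   0.3 ] 33 [-0.77 -0.11  2.43  1.61  0.47  0.91] 0.0 minq5 0.47
[ 0.5  -0.05  0.33] 35.5 [-0.05 -0.15  2.39  4.45  0.11 -1.25] 0.0086 minq5 0.11
[ 0.62 -0.02  0.25] 35.5 [ 0.03  0.23  2.24  3.71  0.29 -0.44] 0.0 minq5 0.11
[ 0.68 -0.03  0.16] 35.5 [-0.    0.5   2.15  3.45  0.45 -0.19] 0.0 minq5 0.31

[ 0.8 -0.4  0.6] 0 [-0.59  0.31  1.24  0.49  0.78 -0.6 ] 0.0 minq5 0.78
[ 0.5  -0.45  0.35] 9 [-1.04  0.21  1.94  1.22  0.71 -0.93] 0.0 minq5 0.66
[ 0.36 -0.42  0.3 ] 18 [-1.31  0.16  2.15  1.28  0.87 -0.46] 0.0 minq5 0.73
[ 0.36 -0.3   0.3 ] 27 [-1.21 -0.03  2.36  1.36  0.78  0.32] 0.0 minq5 0.78
[ 0.4  -0.2   0.33] 33 [-0.86 -0.23  2.43  1.33  0.56  1.16] 0.0 minq5 0.56
[ 0.47 -0.05  0.33] 35.5 [-0.2  -0.26  2.41  0.57  0.11  2.54] 0.0261 minq5 0.11
[ 0.62 -0.02  0.25] 35.5 [-0.13  0.11  2.13  0.61  0.11  2.54] 0.0938 minq5 0.11
[ 0.68 -0.03  0.17] 35.5 [-0.    0.48  2.15  3.47  0.42 -0.21] 0.0 minq5 0.11
[ 0.6  -0.02  0.1 ] 35.5 [ 0.03  0.61  2.31  3.38  0.72 -0.07] 0.0 minq5 0.45
[0.53 0.   0.05] 35.5 [0.11 0.79 2.43 3.4  1.   0.01] 0.0 minq5 0.75
```

```bash
python3 - <<'E'
from path import *
q0=[-0.2564,0.7872,0.0875,0.0742,1.342,-0.0369];p0=[1.0412,-.2375,.7759];R0=Ro.from_euler('xyz',[-.643,.027,-1.757]).as_matrix()
for W in ([([.8,-.4,.6],0),([.60,-.36,.25],12),([.6,-.28,.22],24),([.6,-.2,.22],30),([.6,-.1,.22],35.5),([.6,-.02,.22],35.5)],
 [([.8,-.4,.6],0),([.5,-.45,.35],9),([.50,-.35,.2],18),([.52,-.25,.2],27),([.56,-.15,.23],33),([.6,-.02,.25],35.5)],
 [([.8,-.4,.6],0),([.5,-.45,.35],9),([.50,-.35,.2],18),([.52,-.25,.22],27),([.58,-.12,.25],33),([.63,-.02,.25],35.5)]):
    run(q0,p0,R0,W);print()
E
```

```text
[ 0.8 -0.4  0.6] 0 [-0.59  0.31  1.24  0.49  0.78 -0.6 ] 0.0 minq5 0.78
[ 0.6  -0.36  0.25] 12 [-0.76  0.36  2.03  1.73  0.47 -1.05] 0.0 minq5 0.44
[ 0.6  -0.28  0.22] 24 [-0.62  0.36  2.15  2.13  0.43 -0.33] 0.0 minq5 0.43
[ 0.6  -0.2   0.22] 30 [-0.45  0.32  2.23  2.49  0.38 -0.05] 0.0 minq5 0.38
[ 0.6  -0.1   0.22] 35.5 [-0.2   0.28  2.28  3.07  0.36  0.04] 0.0 minq5 0.36
[ 0.6  -0.02  0.22] 35.5 [ 0.03  0.28  2.29  3.57  0.38 -0.29] 0.0 minq5 0.36

[ 0.8 -0.4  0.6] 0 [-0.59  0.31  1.24  0.49  0.78 -0.6 ] 0.0 minq5 0.78
[ 0.5  -0.45  0.35] 9 [-1.04  0.21  1.94  1.22  0.71 -0.93] 0.0 minq5 0.66
[ 0.5  -0.35  0.2 ] 18 [-0.92  0.38  2.21  1.89  0.61 -0.86] 0.0 minq5 0.61
[ 0.52 -0.25  0.2 ] 27 [-0.69  0.32  2.32  2.25  0.54 -0.27] 0.0 minq5 0.54
[ 0.56 -0.15  0.23] 33 [-0.37  0.23  2.33  2.68  0.37  0.08] 0.0 minq5 0.37
[ 0.6  -0.02  0.25] 35.5 [ 0.03  0.21  2.27  3.69  0.3  -0.42] 0.0 minq5 0.3

[ 0.8 -0.4  0.6] 0 [-0.59  0.31  1.24  0.49  0.78 -0.6 ] 0.0 minq5 0.78
[ 0.5  -0.45  0.35] 9 [-1.04  0.21  1.94  1.22  0.71 -0.93] 0.0 minq5 0.66
[ 0.5  -0.35  0.2 ] 18 [-0.92  0.38  2.21  1.89  0.61 -0.86] 0.0 minq5 0.61
[ 0.52 -0.25  0.22] 27 [-0.69  0.27  2.31  2.16  0.5  -0.17] 0.0 minq5 0.5
[ 0.58 -0.12  0.25] 33 [-0.27  0.19  2.3   2.85  0.28 -0.01] 0.0 minq5 0.28
[ 0.63 -0.02  0.25] 35.5 [ 0.03  0.24  2.22  3.72  0.28 -0.46] 0.0 minq5 0.27
```

```bash
python3 - <<'E'
from path import *
q0=[-0.2564,0.7872,0.0875,0.0742,1.342,-0.0369];p0=[1.0412,-.2375,.7759];R0=Ro.from_euler('xyz',[-.643,.027,-1.757]).as_matrix()
for W in ([([.8,-.4,.6],0),([.60,-.36,.26],12),([.64,-.28,.25],24),([.66,-.2,.25],30),([.66,-.1,.25],35.5),([.64,-.02,.25],35.5)],
[([.8,-.4,.6],0),([.60,-.36,.26],12),([.63,-.28,.25],24),([.64,-.2,.25],30),([.64,-.1,.26],35.5),([.64,-.02,.27],35.5)],):
    run(q0,p0,R0,W);print()
# world->tool shifts
a=np.array(p0)
for b in ([.8,-.4,.6],[.60,-.36,.26]):
    print(b,(R0.T@(np.array(b)-a)*1000).round(0))
E
```

```text
[ 0.8 -0.4  0.6] 0 [-0.59  0.31  1.24  0.49  0.78 -0.6 ] 0.0 minq5 0.78
[ 0.6  -0.36  0.26] 12 [-0.76  0.34  2.02  1.68  0.47 -1.  ] 0.0 minq5 0.45
[ 0.64 -0.28  0.25] 24 [-0.57  0.34  2.06  1.98  0.35 -0.13] 0.0 minq5 0.35
[ 0.66 -0.2   0.25] 30 [-0.39  0.32  2.1   2.37  0.26  0.13] 0.0 minq5 0.26
[ 0.66 -0.1   0.25] 35.5 [-0.17  0.29  2.15  3.13  0.22 -0.  ] 0.0 minq5 0.22
[ 0.64 -0.02  0.25] 35.5 [ 0.03  0.26  2.2   3.73  0.28 -0.47] 0.0 minq5 0.22

[ 0.8 -0.4  0.6] 0 [-0.59  0.31  1.24  0.49  0.78 -0.6 ] 0.0 minq5 0.78
[ 0.6  -0.36  0.26] 12 [-0.76  0.34  2.02  1.68  0.47 -1.  ] 0.0 minq5 0.45
[ 0.63 -0.28  0.25] 24 [-0.58  0.33  2.08  1.98  0.36 -0.14] 0.0 minq5 0.36
[ 0.64 -0.2   0.25] 30 [-0.41  0.3   2.13  2.36  0.28  0.12] 0.0 minq5 0.28
[ 0.64 -0.1   0.26] 35.5 [-0.18  0.24  2.18  3.1   0.21  0.03] 0.0 minq5 0.21
[ 0.64 -0.02  0.27] 35.5 [ 0.03  0.21  2.18  3.87  0.23 -0.61] 0.0 minq5 0.21

[0.8, -0.4, 0.6] [ 209.  -63. -260.]
[0.6, -0.36, 0.26] [ 216.  -23. -655.]
```

Emit:
step_arm:
  targets:
    - {"xyz": [23,-7,-29],"twist": 0}
    - {"xyz": [46,-14,-58],"twist": 0}
    - {"xyz": [70,-21,-87],"twist": 0}
    - {"xyz": [93,-28,-116],"twist": 0}
    - {"xyz": [116,-35,-145],"twist": 0}
    - {"xyz": [140,-42,-174],"twist": 0}
    - {"xyz": [163,-49,-203],"twist": 0}
    - {"xyz": [186,-56,-232],"twist": 0}
    - {"xyz": [209,-63,-260],"twist": 0}

```text
time_s: 9.82
ee_pos: [0.7981, -0.4007, 0.5988]
orientation: [-0.644, 0.027, -1.758]
force: [-0.1, -0.1, 0.5]
gripper_width: 1.003
```

```bash
python3 st.py; cat > go.py <<'E'
import sys,json
from arm import *
from rig import status
s=status.sense();p=s['ee_pos'];R=Ro.from_euler('xyz',s['orientation']).as_matrix()
b=np.array(eval(sys.argv[1]));d=R.T@(b-p)*1000
print('shift',d.round(1),'dist',np.linalg.norm(d).round(0),'rows',np.ceil(np.linalg.norm(d)/41))
E
python3 go.py "[.6,-.36,.26]"
```

```text
9.8167 q [-0.5936  0.3129  1.2289  0.4891  0.7806 -0.5944] p [ 0.7981 -0.4007  0.5988] F [-0.1 -0.1  0.5] w 88.1
[[-0.186  0.789  0.586]
 [-0.982 -0.133 -0.133]
 [-0.027 -0.6    0.799]]
tilt deg 53.1 heading -0.167
shift [   5.9   41.7 -392.4] dist 395.0 rows 10.0
```

Joint angles match the prediction, so I'll continue with twist +12.

Emit:
step_arm:
  targets:
    - {"xyz": [1,4,-36],"twist": 1}
    - {"xyz": [1,8,-72],"twist": 2}
    - {"xyz": [2,12,-108],"twist": 3}
    - {"xyz": [2,16,-144],"twist": 4}
    - {"xyz": [3,20,-180],"twist": 5.5}
    - {"xyz": [3,24,-216],"twist": 6.5}
    - {"xyz": [4,28,-252],"twist": 7.5}
    - {"xyz": [5,32,-288],"twist": 9}
    - {"xyz": [5,36,-324],"twist": 10}
    - {"xyz": [6,40,-360],"twist": 11}
    - {"xyz": [6,42,-392],"twist": 12}
    - {"xyz": [6,42,-392],"twist": 12}

```text
time_s: 10.82
ee_pos: [0.5978, -0.3574, 0.2544]
orientation: [-1.028, 0.781, -2.598]
force: [-1.8, 0.7, -0.3]
gripper_width: 0.997
```

```bash
python3 st.py;python3 go.py "[.64,-.28,.25]"; python3 go.py "[.66,-.2,.25]"
```

```text
10.8167 q [-0.7533  0.3453  2.0175  1.668   0.4583 -0.9745] p [ 0.5978 -0.3574  0.2544] F [-1.8  0.7 -0.3] w 87.6
[[-0.608  0.783  0.132]
 [-0.368 -0.131 -0.921]
 [-0.704 -0.608  0.367]]
tilt deg 52.54 heading -0.165
shift [-51.   25.6 -67.3] dist 88.0 rows 3.0
shift [ -92.6   30.8 -138.4] dist 169.0 rows 5.0
```

Emit:
step_arm:
  targets:
    - {"xyz": [-8,4,-11],"twist": 1.4}
    - {"xyz": [-17,8,-22],"twist": 2.8}
    - {"xyz": [-25,13,-34],"twist": 4.2}
    - {"xyz": [-34,17,-45],"twist": 5.6}
    - {"xyz": [-42,21,-56],"twist": 7}
    - {"xyz": [-51,26,-67],"twist": 8.4}
    - {"xyz": [-59,27,-81],"twist": 9.8}
    - {"xyz": [-67,28,-95],"twist": 11.2}
    - {"xyz": [-75,29,-109],"twist": 12.6}
    - {"xyz": [-84,30,-123],"twist": 14}
    - {"xyz": [-92,31,-138],"twist": 15.4}
    - {"xyz": [-92,31,-138],"twist": 16.8}

```text
time_s: 11.82
ee_pos: [0.6659, -0.1999, 0.2578]
orientation: [-2.41, 0.463, 1.789]
force: [0.1, -0.4, 1.0]
gripper_width: 1.002
```

```bash
python3 st.py;python3 go.py "[.66,-.1,.25]"; python3 go.py "[.64,-.02,.26]"
```

```text
11.8167 q [-0.3888  0.3122  2.0711  2.2857  0.2399  0.1144] p [ 0.6659 -0.1999  0.2578] F [ 0.1 -0.4  1. ] w 88.0
[[-0.194  0.791 -0.581]
 [ 0.874 -0.13  -0.469]
 [-0.446 -0.598 -0.666]]
tilt deg 53.27 heading -0.163
shift [ 91.9 -13.  -38.2] dist 100.0 rows 3.0
shift [161.2 -45.2 -70.8] dist 182.0 rows 5.0
```

Emit:
step_arm:
  targets:
    - {"xyz": [18,-3,-8],"twist": 1}
    - {"xyz": [37,-5,-15],"twist": 2}
    - {"xyz": [55,-8,-23],"twist": 3}
    - {"xyz": [74,-10,-30],"twist": 4}
    - {"xyz": [92,-13,-38],"twist": 5}
    - {"xyz": [106,-20,-45],"twist": 6}
    - {"xyz": [120,-26,-51],"twist": 6.75}
    - {"xyz": [134,-33,-58],"twist": 6.75}
    - {"xyz": [148,-39,-64],"twist": 6.75}
    - {"xyz": [161,-45,-71],"twist": 6.75}
    - {"xyz": [161,-45,-71],"twist": 6.75}
    - {"xyz": [161,-45,-71],"twist": 6.75}

```text
time_s: 12.82
ee_pos: [0.64, -0.021, 0.2595]
orientation: [-2.501, 0.003, 1.411]
force: [1.0, -0.2, 0.6]
gripper_width: 1.0
```

```bash
python3 st.py; python3 - <<'E'
from rig import optics
import cv2
for n in ["side","wrist"]:
    f=optics.grab_frame(n); cv2.imwrite(f"pics/{n}1.png",f[:,:,::-1])
E
```

```text
12.8167 q [ 0.018   0.238   2.1811  3.7723  0.2457 -0.512 ] p [ 0.64   -0.021   0.2595] F [ 1.  -0.2  0.6] w 87.8
[[ 0.159  0.791 -0.591]
 [ 0.987 -0.129  0.092]
 [-0.003 -0.598 -0.802]]
tilt deg 53.29 heading -0.162
```

View pics/side1.png

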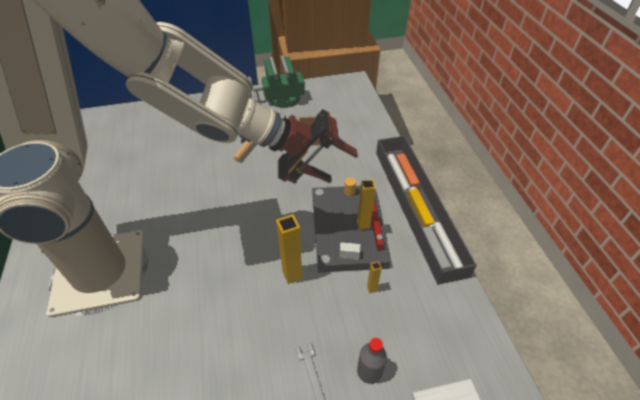

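View pics/wrist1.png

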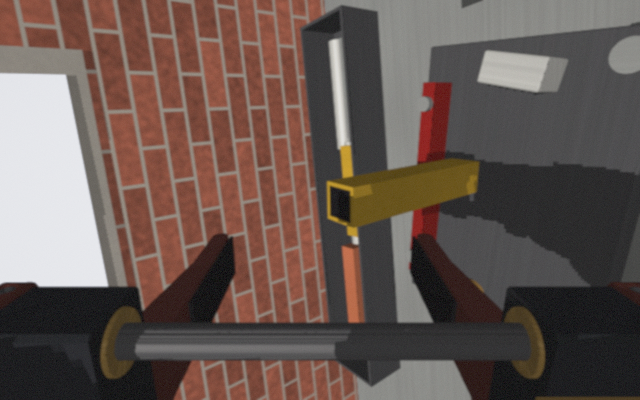

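```bash
python3 - <<'E'
import cv2
w=cv2.imread('pics/wrist1.png')
cv2.imwrite('pics/c_w1.png',cv2.resize(w[140:240,310:500],None,fx=4.2,fy=4.2,interpolation=cv2.INTER_CUBIC))
cv2.imwrite('pics/c_w2.png',cv2.resize(w[30:290,400:640],None,fx=2.3,fy=2.3,interpolation=cv2.INTER_CUBIC))
E
```

```text
(no output)
```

View pics/c_w1.png

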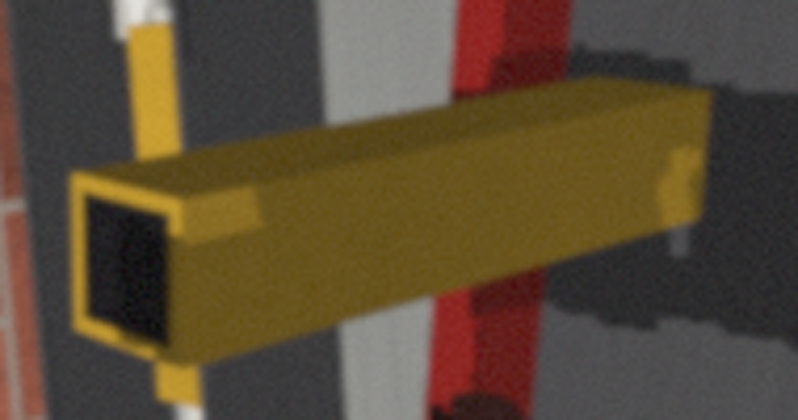

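View pics/c_w2.png

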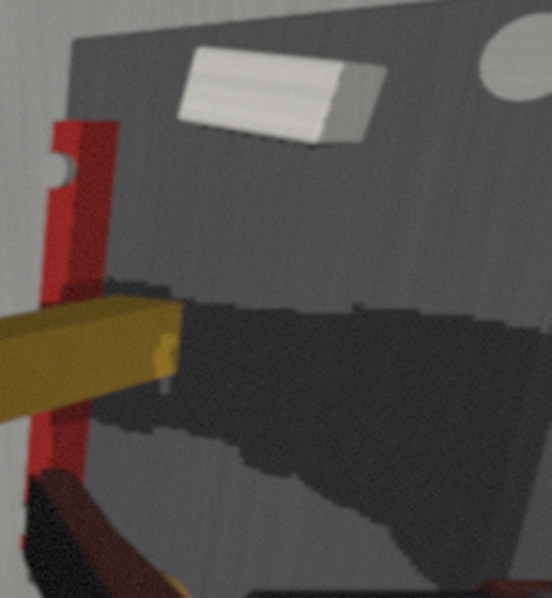

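```bash
python3 - <<'E'
from h import *
from rig import optics
c=optics.get_calibration('wrist')
k=lambda a,b:(310+a/4.2-.4,140+b/4.2-.4)
g=lambda a,b:(400+a/2.3-.3,30+b/2.3-.3)
P=np.array
L=P([[15,-15,195],[-15,-15,195],[15,15,195],[-15,15,195],[-15,-15,35],[-15,15,35],[15,-15,35]])*.001
uv=[k(72,172),k(184,197),k(74,327),k(180,364),k(712,92),k(700,220),k(600,78)]
x,r=fit([(c,L,uv)],[.7,-.03,-.15]);print(x,r.round(1))
pl=P([[0,-100,35],[0,-100,63],[14,-100,63],[30,-135,35]])*.001
up=[g(118,122),g(80,122),g(53,122),g(73,40)]
y,ry=fit([(c,pl,up)],[.728,-.022,-.164]);print(y,ry.round(1))
# stop lower-edge line far point
print(ray_z(c,g(83,480),.035),ray_z(c,g(118,122),.035))
a=ray_z(c,g(83,480),.035)-ray_z(c,g(118,122),.035);print('yaw',np.arctan2(-a[0],a[1]))
d=rz(-y[2])@(x[:2]-y[:2]);print('tube in plate',d,x[2]-y[2])
E
```

```text
[ 0.70174592 -0.02955028 -0.12463202] [[-0.4 -0.5]
 [-0.7  0.6]
 [-0.3  0.3]
 [ 0.2  1.8]
 [ 0.7 -0.7]
 [ 0.6 -0.4]
 [-0.5 -0.9]]
[ 0.72949561 -0.01994915 -0.18286304] [[ 1.4  0.5]
 [ 0.1  0.1]
 [-0.4 -0. ]
 [-0.7 -0.7]]
[0.73858598 0.04304712 0.035     ] [ 0.71284177 -0.11900831  0.035     ]
yaw -0.15754400799714868
tube in plate [-0.0255411  -0.01448721] 0.05823102478744881
```

```bash
cat > plan.py <<'E'
import numpy as np
al=np.radians(53.29); s,c=np.sin(al),np.cos(al)
d=np.array([s,-c]);n=np.array([c,s])
def tube(th): # polygon
    e=np.array([-np.sin(th),np.cos(th)]);f=np.array([np.cos(th),np.sin(th)])
    return e,f
def lowtip(th,ov):  # ov = overlap from end along tube (th<al) or along finger
    e,f=tube(th)
    return (160-ov)*e if th<=al else 160*e+ov*d
def ovl(th):
    return np.interp(th,[0,.2,al,1.45,1.6],[61,61,22,18,18])
def tcp(th,w): return lowtip(th,ovl(th))+w/2*n
def upclear(th,w):
    T=lowtip(th,ovl(th))+w*n
    e,f=tube(th); P=[l*e+30*f for l in np.linspace(60,160,200)]+[160*e+x*f for x in np.linspace(0,30,50)]
    m=99
    for p in P:
        r=p-T; a=r@d; b=-(r@n)   # a<=0 alongside finger
        dist=b if a<=0 else np.hypot(a,b) if b>-13 else np.hypot(a,b+13)
        if a>0 and -13<b<0: dist=a
        m=min(m,dist)
    return m
if __name__=='__main__':
    for th in np.arange(0,1.58,.1).tolist()+[1.57]:
        t=tcp(th,72);print(round(th,2),'tcp',t.round(1),'dn',round(t@d,1),round(t@n,1),'upclear',round(upclear(th,72),1),'tipz',(lowtip(th,ovl(th))[1]+35).round(0))
E
python3 plan.py
```

```text
0.0 tcp [ 21.5 127.9] dn -59.2 115.4 upclear 5.2 tipz 134.0
0.1 tcp [ 11.6 127.4] dn -66.8 109.1 upclear 6.7 tipz 134.0
0.2 tcp [  1.9 125.9] dn -73.8 102.0 upclear 9.0 tipz 132.0
0.3 tcp [ -9.3 128.5] dn -84.3 97.5 upclear 15.0 tipz 135.0
0.4 tcp [-21.2 129.9] dn -94.6 91.5 upclear 20.7 tipz 136.0
0.5 tcp [-33.6 129.8] dn -104.6 84.0 upclear 26.0 tipz 136.0
0.6 tcp [-46.4 128.2] dn -113.9 75.0 upclear 30.8 tipz 134.0
0.7 tcp [-59.5 125. ] dn -122.4 64.7 upclear 35.0 tipz 131.0
0.8 tcp [-72.5 120.2] dn -129.9 53.0 upclear 38.5 tipz 126.0
0.9 tcp [-85.3 113.6] dn -136.3 40.1 upclear 41.3 tipz 120.0
1.0 tcp [-95.9 102.5] dn -138.1 24.8 upclear 40.3 tipz 109.0
1.1 tcp [-104.5   89.1] dn -137.0 8.9 upclear 37.5 tipz 95.0
1.2 tcp [-111.6   74.9] dn -134.3 -6.7 upclear 34.1 tipz 81.0
1.3 tcp [-117.3   60.2] dn -130.0 -21.8 upclear 30.2 tipz 66.0
1.4 tcp [-121.4   45.1] dn -124.3 -36.4 upclear 25.9 tipz 51.0
1.5 tcp [-123.6   29.4] dn -116.7 -50.3 upclear 20.9 tipz 36.0
1.57 tcp [-124.1   18.2] dn -110.3 -59.5 upclear 17.0 tipz 24.0
```

Emit:
step_arm:
  targets:
    - {"xyz": [0,0,13],"twist": 0}
    - {"xyz": [0,0,26],"twist": 0}
    - {"xyz": [0,0,38],"twist": 0}
    - {"xyz": [0,20,38],"twist": 0}
    - {"xyz": [0,40,38],"twist": 0}
    - {"xyz": [0,60,38],"twist": 0}
    - {"xyz": [0,72,38],"twist": 0}
    - {"xyz": [0,80,38],"twist": 0}
    - {"xyz": [0,80,38],"twist": 0}
  gripper: 72
  newtons: 20

```text
time_s: 13.67
ee_pos: [0.6795, -0.0301, 0.1776]
orientation: [-2.496, 0.004, 1.407]
force: [0.2, 0.3, -0.5]
gripper_width: 0.819
```

```bash
cat > snap.py <<'E'
import sys
from rig import optics
import cv2,numpy as np
k=sys.argv[1]
w=optics.grab_frame('wrist')[:,:,::-1]; s=optics.grab_frame('side')[:,:,::-1]
s=cv2.resize(np.ascontiguousarray(s[100:300,240:440]),None,fx=2,fy=2,interpolation=cv2.INTER_CUBIC)
w=np.ascontiguousarray(w[:,100:500])
cv2.imwrite(f'pics/s{k}.png',np.hstack([w,s]))
E
cat > rel.py <<'E'
import numpy as np
from rig import status
from plan import *
st=status.sense();p=st['ee_pos'];u=np.array([np.cos(-.162),np.sin(-.162)]);v=np.array([.161,.987])
U=(p[:2]@u-.6826)*1000;Z=(p[2]-.035)*1000;t=np.array([U,Z])
print('t',round(st['time_s'],2),'rel',t.round(1),'dn',round(t@d,1),round(t@n,1),'lat',(p[:2]@v*1000).round(1),'F',st['force'].round(1),'w',round(st['gripper_width']*87.8,1))
E
python3 rel.py; python3 snap.py a
```

```text
t 13.67 rel [ -7.1 142.6] dn -91.0 110.1 lat 79.7 F [ 0.2  0.3 -0.5] w 71.9
```

View pics/sa.png

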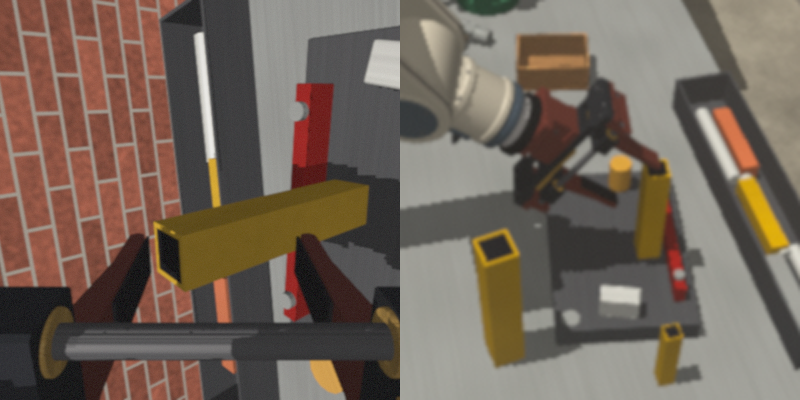

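```bash
python3 - <<'E'
import cv2
w=cv2.imread('pics/sa.png')
cv2.imwrite('pics/c_w3.png',cv2.resize(w[160:310,110:390],None,fx=2.8,fy=2.8,interpolation=cv2.INTER_CUBIC))
from h import *
from rig import optics,status
c=optics.get_calibration('wrist');p=status.sense()['ee_pos']
print(proj(c,p)-[100,0])
E
```

```text
[[220.45558044 252.31719715]]
```

View pics/c_w3.png

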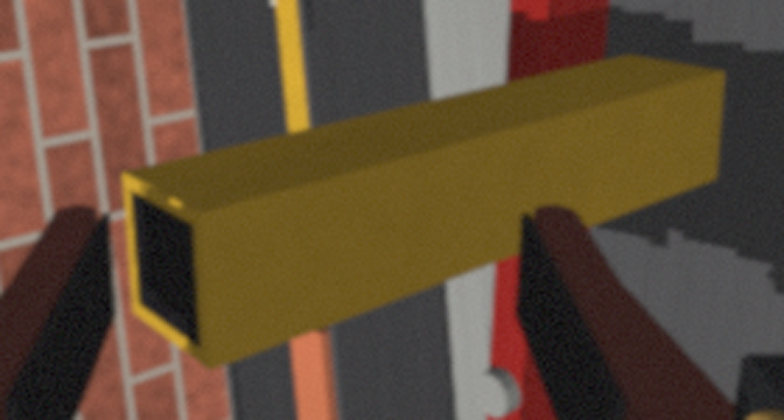

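```bash
python3 - <<'E'
from h import *
from rig import optics,status
c=optics.get_calibration('wrist');p=status.sense()['ee_pos']
k=lambda a,b:(210+a/2.8-.3,160+b/2.8-.3)
L=np.array([[15,-15,195],[-15,-15,195],[15,15,195],[-15,15,195],[-15,-15,35],[-15,15,35],[15,-15,35]])*.001
x,r=fit([(c,L,[k(124,175),k(203,214),k(137,310),k(213,367),k(725,72),k(718,180),k(632,55)])],[.7,-.03,-.15]);print(x,r.round(1))
u=np.array([np.cos(-.162),np.sin(-.162)]);v=np.array([.161,.987])
ut=np.array([np.cos(x[2]),np.sin(x[2])]);pv=x[:2]-.015*ut
print('pivot U',pv@u,'lat',x[:2]@v,'TCP lat',p[:2]@v)
E
```

```text
[ 0.70172474 -0.02767488 -0.1138311 ] [[-0.4 -1.1]
 [-0.3 -0.1]
 [-1.1  1.2]
 [-0.6  1.8]
 [ 1.  -0.4]
 [ 0.5 -0.3]
 [-0.2 -0.3]]
pivot U 0.6820179757340386 lat 0.08566258167809827 TCP lat 0.07996342524261142
```

Emit:
step_arm:
  targets:
    - {"xyz": [1,8,-2],"twist": 0}
    - {"xyz": [2,15,-3],"twist": 0}
    - {"xyz": [2,21,-3],"twist": 0}
    - {"xyz": [2,25,-3],"twist": 0}
    - {"xyz": [2,28,-3],"twist": 0}
    - {"xyz": [2,28,-3],"twist": 0}

```text
time_s: 14.27
ee_pos: [0.7031, -0.0313, 0.1635]
orientation: [-2.496, 0.004, 1.408]
force: [0.1, 0.1, 0.5]
gripper_width: 0.82
```

```bash
python3 rel.py; python3 snap.py b
```

```text
t 14.27 rel [ 16.4 128.5] dn -63.7 112.8 lat 82.3 F [0.1 0.1 0.5] w 72.0
```

View pics/sb.png

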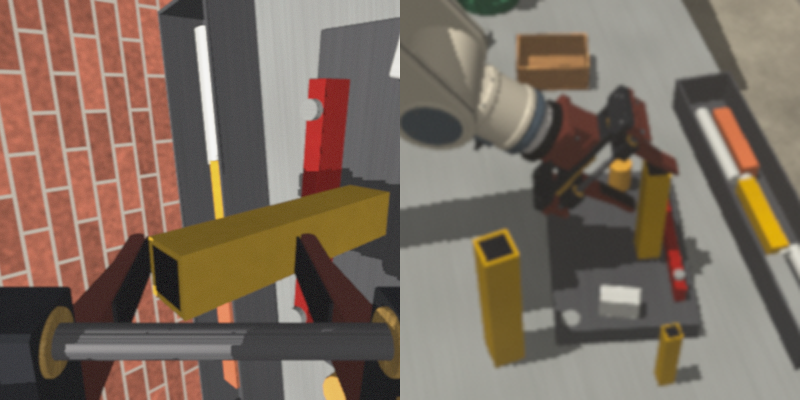

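Emit:
step_arm:
  targets:
    - {"xyz": [0,-1,0.8],"twist": 0}
    - {"xyz": [0,-2,1.6],"twist": 0}
    - {"xyz": [0,-3,2.4],"twist": 0}
    - {"xyz": [0,-4.2,3.2],"twist": 0}
    - {"xyz": [0,-5.3,4],"twist": 0}
    - {"xyz": [0,-6.4,4.8],"twist": 0}
    - {"xyz": [0,-7.2,5.4],"twist": 0}
    - {"xyz": [0,-8,6],"twist": 0}
    - {"xyz": [0,-8,6],"twist": 0}

```text
time_s: 15.12
ee_pos: [0.6933, -0.0297, 0.1646]
orientation: [-2.498, 0.004, 1.408]
force: [0.8, -0.6, 3.5]
gripper_width: 0.824
```

```bash
python3 rel.py; python3 snap.py c
```

```text
t 15.12 rel [  6.4 129.6] dn -72.4 107.7 lat 82.3 F [ 0.8 -0.6  3.5] w 72.3
```

View pics/sc.png

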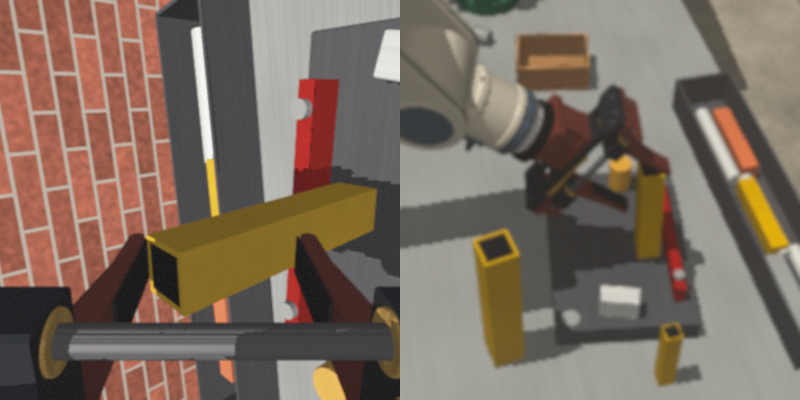

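Emit:
step_arm:
  targets:
    - {"xyz": [0,0,-2],"twist": 0}
    - {"xyz": [0,0,-3],"twist": 0}

```text
time_s: 15.38
ee_pos: [0.6943, -0.0299, 0.1658]
orientation: [-2.494, 0.004, 1.408]
force: [-0.4, 0.4, 0.4]
gripper_width: 0.821
```

Emit:
step_arm:
  targets:
    - {"xyz": [0,0,0],"twist": 0}
    - {"xyz": [0,0,0],"twist": 0}
    - {"xyz": [0,0,0],"twist": 0}
  gripper: 66
  newtons: 5

```text
time_s: 15.63
ee_pos: [0.6959, -0.0302, 0.1677]
orientation: [-2.5, 0.004, 1.408]
force: [0.6, -0.6, 5.4]
gripper_width: 0.754
```

```bash
python3 rel.py; python3 snap.py d;  python3 - <<'E'
import cv2
w=cv2.imread('pics/sd.png')
cv2.imwrite('pics/c_w4.png',cv2.resize(w[160:330,110:400],None,fx=2.7,fy=2.7,interpolation=cv2.INTER_CUBIC))
E
```

```text
t 15.63 rel [  9.  132.7] dn -72.1 111.8 lat 82.3 F [ 0.6 -0.6  5.4] w 66.2
```

View pics/c_w4.png

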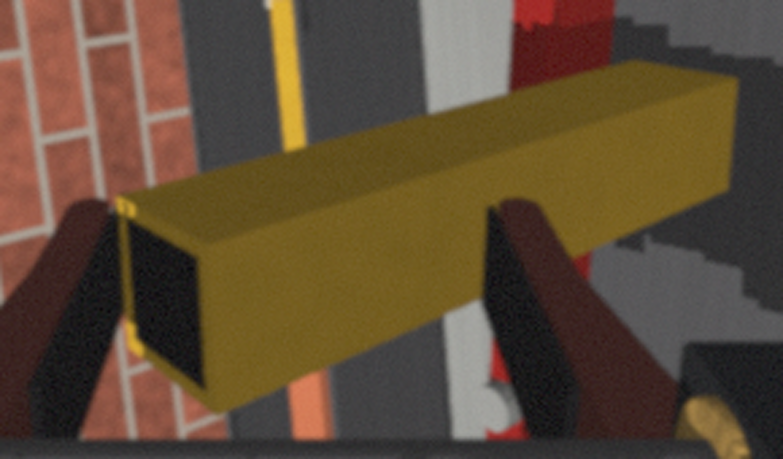

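Emit:
step_arm:
  targets:
    - {"xyz": [0,-1.5,0.5],"twist": 0}
    - {"xyz": [0,-3,1],"twist": 0}
    - {"xyz": [0,-4.5,1.8],"twist": 0}
    - {"xyz": [0,-6,2.6],"twist": 0}
    - {"xyz": [0,-7.5,3.4],"twist": 0}
    - {"xyz": [0,-9,4.2],"twist": 0}
    - {"xyz": [0,-10.5,5],"twist": 0}
    - {"xyz": [0,-12,5.8],"twist": 0}
    - {"xyz": [0,-13,6.4],"twist": 0}
    - {"xyz": [0,-14,7],"twist": 0}

```text
time_s: 16.57
ee_pos: [0.6794, -0.0275, 0.1694]
orientation: [-2.497, 0.004, 1.408]
force: [-0.4, -0.1, 5.8]
gripper_width: 0.753
```

```bash
python3 rel.py; python3 snap.py e;  python3 - <<'E'
import cv2
w=cv2.imread('pics/se.png')
cv2.imwrite('pics/c_w5.png',cv2.resize(w[160:330,110:400],None,fx=2.7,fy=2.7,interpolation=cv2.INTER_CUBIC))
E
```

```text
t 16.57 rel [ -7.7 134.4] dn -86.5 103.2 lat 82.3 F [-0.4 -0.1  5.8] w 66.1
```

View pics/c_w5.png

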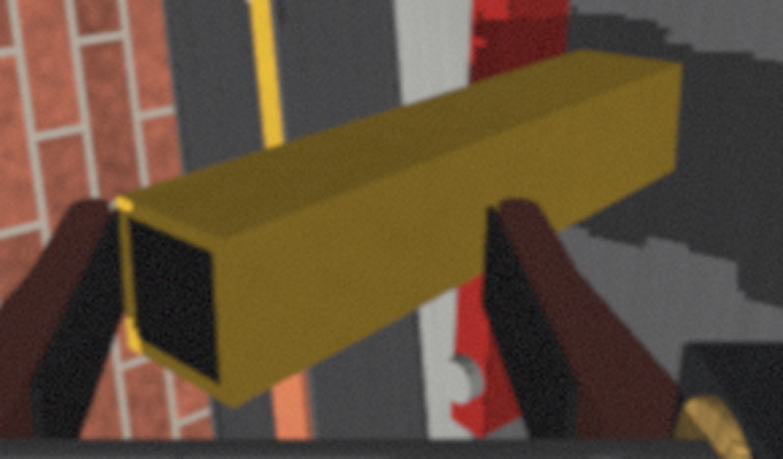

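```bash
cat > fitt.py <<'E'
from h import *
def tubepts(p,keys): # p=(pivot x,y, yaw, theta); keys: list of (sx,sy,end)
    out=[]
    for sx,sy,e in keys:
        X=15*sx+15; Z=160*e    # from pivot edge
        th=p[3]; U=X*np.cos(th)-Z*np.sin(th); W=X*np.sin(th)+Z*np.cos(th)
        xy=rz(p[2])@np.array([U,15*sy])*.001+p[:2]; out.append([*xy,.035+W*.001])
    return np.array(out)
def fit4(c,keys,uv,p0):
    r=least_squares(lambda p:(proj(c,tubepts(p,keys))-np.array(uv)).ravel(),p0,loss='soft_l1')
    return r.x,r.fun.reshape(-1,2)
K=[(1,-1,1),(-1,-1,1),(1,1,1),(-1,1,1),(-1,-1,0),(-1,1,0),(1,-1,0)]
E
python3 - <<'E'
from fitt import *
from rig import optics
c=optics.get_calibration('wrist')
k=lambda a,b:(210+a/2.7-.3,160+b/2.7-.3)
x,r=fit4(c,K,[k(118,200),k(213,237),k(135,352),k(232,407),k(682,65),k(675,170),k(585,48)],[.687,-.028,-.14,.1]);print(x,r.round(1))
E
```

```text
[ 0.68773097 -0.02625464 -0.09175986  0.13437515] [[-2.  -1.5]
 [ 3.1 -0.2]
 [-3.2 -0.5]
 [ 0.2  1.2]
 [ 0.2 -0.2]
 [ 0.8  0.6]
 [-1.4  1.7]]
```

Emit:
step_arm:
  targets:
    - {"xyz": [0,0,-2],"twist": 0}
    - {"xyz": [0,0,-3.5],"twist": 0}
    - {"xyz": [0,0,-3.5],"twist": 0}
  gripper: 59

```text
time_s: 16.92
ee_pos: [0.6816, -0.0278, 0.1722]
orientation: [-2.496, 0.004, 1.408]
force: [0.6, -0.6, 6.4]
gripper_width: 0.675
```

```bash
python3 rel.py
```

```text
t 16.92 rel [ -5.4 137.2] dn -86.3 106.7 lat 82.3 F [ 0.6 -0.6  6.4] w 59.3
```

Emit:
step_arm:
  targets:
    - {"xyz": [0,0,-2],"twist": 0}
    - {"xyz": [0,0,-3],"twist": 0}
    - {"xyz": [0,0,-3],"twist": 0}
  gripper: 53

```text
time_s: 17.17
ee_pos: [0.6834, -0.0281, 0.1745]
orientation: [-2.496, 0.004, 1.408]
force: [0.2, -0.7, 5.8]
gripper_width: 0.6
```

```bash
python3 rel.py; python3 snap.py f;  python3 - <<'E'
import cv2
w=cv2.imread('pics/sf.png')
cv2.imwrite('pics/c_w6.png',cv2.resize(w[160:330,110:400],None,fx=2.7,fy=2.7,interpolation=cv2.INTER_CUBIC))
E
```

```text
t 17.17 rel [ -3.6 139.5] dn -86.3 109.7 lat 82.3 F [ 0.2 -0.7  5.8] w 52.7
```

View pics/c_w6.png

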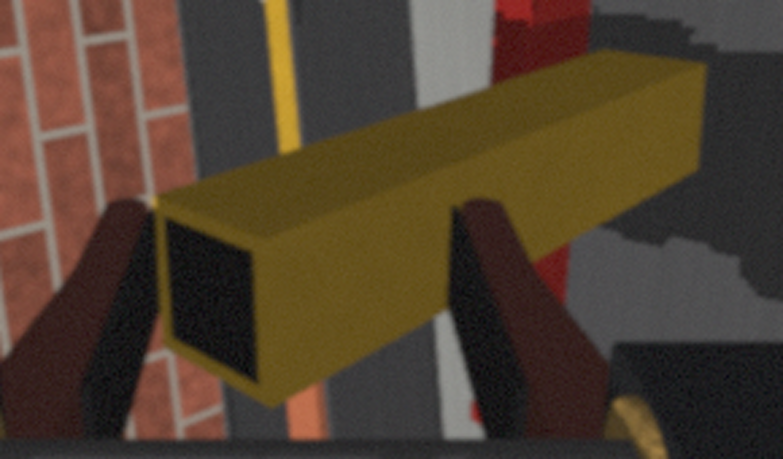

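Emit:
step_arm:
  targets:
    - {"xyz": [0,-1,0],"twist": 0}
    - {"xyz": [0,-2,0.4],"twist": 0}
    - {"xyz": [0,-3,1],"twist": 0}
    - {"xyz": [0,-4,1.7],"twist": 0}
    - {"xyz": [0,-5,2.4],"twist": 0}
    - {"xyz": [0,-6,3.2],"twist": 0}
    - {"xyz": [0,-6.8,4],"twist": 0}
    - {"xyz": [0,-7.6,4.6],"twist": 0}
    - {"xyz": [0,-8.3,5.2],"twist": 0}
    - {"xyz": [0,-9,5.8],"twist": 0}
    - {"xyz": [0,-9,5.8],"twist": 0}
  gripper: 50

```text
time_s: 18.18
ee_pos: [0.6721, -0.0262, 0.1745]
orientation: [-2.494, 0.004, 1.408]
force: [-0.2, 0.2, -0.1]
gripper_width: 0.572
```

```bash
python3 rel.py; python3 snap.py g;  python3 - <<'E'
import cv2
w=cv2.imread('pics/sg.png')
cv2.imwrite('pics/c_w7.png',cv2.resize(w[160:330,110:400],None,fx=2.7,fy=2.7,interpolation=cv2.INTER_CUBIC))
E
```

```text
t 18.18 rel [-15.  139.5] dn -95.5 102.9 lat 82.3 F [-0.2  0.2 -0.1] w 50.2
```

View pics/c_w7.png

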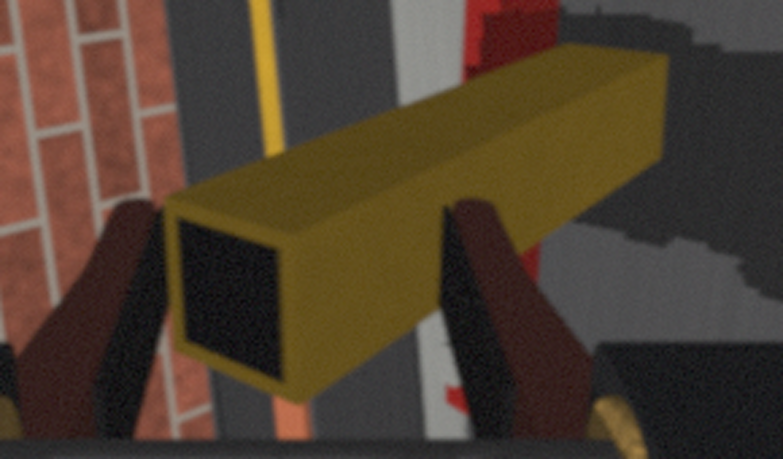

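```bash
cat > plan2.py <<'E'
import plan; from plan import *
plan.ovl=lambda th: np.interp(th,[0,.24,al,1.3,1.6],[37,37,22,14,14])
if __name__=='__main__':
    w=50.2
    t0=tcp(.241,w)
    print('tcp now expected',t0)
    prev=t0
    for th in np.arange(.24,1.6,.04).tolist()+[1.571]:
        t=plan.tcp(th,w)
        print(round(th,2),t.round(1),'y',round((t-t0)@d,1),'z',round(-(t-t0)@n,1),'upclear',round(plan.upclear(th,w),1))
E
python3 plan2.py
```

```text
tcp now expected [-14.35816754 139.58833229]
0.24 [-14.2 139.6] y 0.1 z -0.1 upclear 3.5
0.28 [-19.2 139.2] y -3.7 z 3.2 upclear 4.5
0.32 [-24.2 138.5] y -7.3 z 6.8 upclear 5.4
0.36 [-29.2 137.7] y -10.8 z 10.4 upclear 6.4
0.4 [-34.2 136.6] y -14.2 z 14.3 upclear 7.4
0.44 [-39.2 135.3] y -17.4 z 18.3 upclear 8.4
0.48 [-44.2 133.8] y -20.5 z 22.4 upclear 9.4
0.52 [-49.1 132.1] y -23.4 z 26.8 upclear 10.4
0.56 [-54.  130.2] y -26.2 z 31.2 upclear 11.4
0.6 [-58.9 128.1] y -28.8 z 35.8 upclear 12.4
0.64 [-63.6 125.8] y -31.2 z 40.6 upclear 13.4
0.68 [-68.4 123.2] y -33.5 z 45.4 upclear 14.3
0.72 [-73.  120.4] y -35.5 z 50.4 upclear 15.3
0.76 [-77.5 117.5] y -37.4 z 55.5 upclear 16.3
0.8 [-82.  114.3] y -39.1 z 60.7 upclear 17.2
0.84 [-86.3 110.9] y -40.5 z 66.0 upclear 18.2
0.88 [-90.5 107.4] y -41.8 z 71.4 upclear 19.1
0.92 [-94.6 103.6] y -42.8 z 76.8 upclear 20.0
0.96 [-98.9  99.1] y -43.6 z 83.0 upclear 19.5
1.0 [-103.2   94.3] y -44.2 z 89.4 upclear 18.6
1.04 [-107.2   89.4] y -44.5 z 95.8 upclear 17.7
1.08 [-111.1   84.3] y -44.5 z 102.1 upclear 16.8
1.12 [-114.7   79.1] y -44.3 z 108.4 upclear 15.9
1.16 [-118.    73.8] y -43.8 z 114.7 upclear 15.0
1.2 [-121.2   68.4] y -43.1 z 120.9 upclear 14.1
1.24 [-124.1   62.9] y -42.1 z 127.0 upclear 13.1
1.28 [-126.7   57.4] y -40.9 z 133.1 upclear 12.2
1.32 [-128.8   51.5] y -39.0 z 139.0 upclear 11.1
1.36 [-130.2   45.2] y -36.5 z 144.9 upclear 9.8
1.4 [-131.4   38.9] y -33.7 z 150.7 upclear 8.4
1.44 [-132.4   32.6] y -30.7 z 156.3 upclear 7.0
1.48 [-133.1   26.3] y -27.5 z 161.8 upclear 5.5
1.52 [-133.6   19.9] y -24.0 z 167.2 upclear 3.9
1.56 [-133.8   13.5] y -20.3 z 172.5 upclear 2.3
1.57 [-133.8   11.7] y -19.3 z 173.9 upclear 1.9
```

Emit:
step_arm:
  targets:
    - {"xyz": [0,-1.2,1],"twist": 0}
    - {"xyz": [0,-2.5,2.1],"twist": 0}
    - {"xyz": [0,-3.7,3.2],"twist": 0}
    - {"xyz": [0,-4.9,4.4],"twist": 0}
    - {"xyz": [0,-6.1,5.6],"twist": 0}
    - {"xyz": [0,-7.3,6.8],"twist": 0}
    - {"xyz": [0,-8.5,8],"twist": 0}
    - {"xyz": [0,-9.6,9.2],"twist": 0}
    - {"xyz": [0,-10.8,10.4],"twist": 0}
    - {"xyz": [0,-12,11.7],"twist": 0}
    - {"xyz": [0,-13.1,13],"twist": 0}
    - {"xyz": [0,-14.2,14.3],"twist": 0}

```text
time_s: 19.28
ee_pos: [0.653, -0.0231, 0.1722]
orientation: [-2.496, 0.004, 1.408]
force: [-0.7, -0.5, -1.2]
gripper_width: 0.57
```

```bash
python3 rel.py; python3 snap.py h
```

```text
t 19.28 rel [-34.5 137.2] dn -109.7 89.4 lat 82.3 F [-0.7 -0.5 -1.2] w 50.1
```

View pics/sh.png

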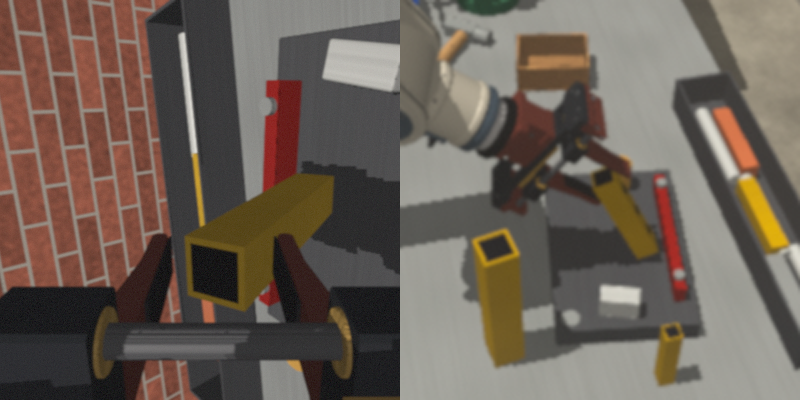

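Emit:
step_arm:
  targets:
    - {"xyz": [0,-1.1,1.3],"twist": 0}
    - {"xyz": [0,-2.1,2.7],"twist": 0}
    - {"xyz": [0,-3.2,4],"twist": 0}
    - {"xyz": [0,-4.2,5.4],"twist": 0}
    - {"xyz": [0,-5.3,6.7],"twist": 0}
    - {"xyz": [0,-6.3,8.1],"twist": 0}
    - {"xyz": [0,-7.3,9.5],"twist": 0}
    - {"xyz": [0,-8.2,11],"twist": 0}
    - {"xyz": [0,-9.2,12.5],"twist": 0}
    - {"xyz": [0,-10.2,14],"twist": 0}
    - {"xyz": [0,-11.1,15.4],"twist": 0}
    - {"xyz": [0,-12,16.9],"twist": 0}

```text
time_s: 20.38
ee_pos: [0.6335, -0.0199, 0.1659]
orientation: [-2.496, 0.004, 1.408]
force: [-0.9, -0.6, -1.2]
gripper_width: 0.573
```

```bash
python3 rel.py
```

```text
t 20.38 rel [-54.2 130.9] dn -121.7 72.6 lat 82.3 F [-0.9 -0.6 -1.2] w 50.3
```

Emit:
step_arm:
  targets:
    - {"xyz": [0,-0.9,1.5],"twist": 0}
    - {"xyz": [0,-1.8,3],"twist": 0}
    - {"xyz": [0,-2.6,4.6],"twist": 0}
    - {"xyz": [0,-3.4,6.2],"twist": 0}
    - {"xyz": [0,-4.2,7.8],"twist": 0}
    - {"xyz": [0,-5,9.4],"twist": 0}
    - {"xyz": [0,-5.8,11],"twist": 0}
    - {"xyz": [0,-6.6,12.6],"twist": 0}
    - {"xyz": [0,-7.3,14.2],"twist": 0}
    - {"xyz": [0,-8,15.9],"twist": 0}
    - {"xyz": [0,-8.7,17.5],"twist": 0}
    - {"xyz": [0,-9.3,19.2],"twist": 0}

```text
time_s: 21.38
ee_pos: [0.6148, -0.0169, 0.1562]
orientation: [-2.496, 0.004, 1.408]
force: [0.2, -0.5, -1.1]
gripper_width: 0.567
```

```bash
python3 rel.py; python3 snap.py i
```

```text
t 21.38 rel [-73.1 121.2] dn -131.1 53.4 lat 82.3 F [ 0.2 -0.5 -1.1] w 49.8
```

View pics/si.png

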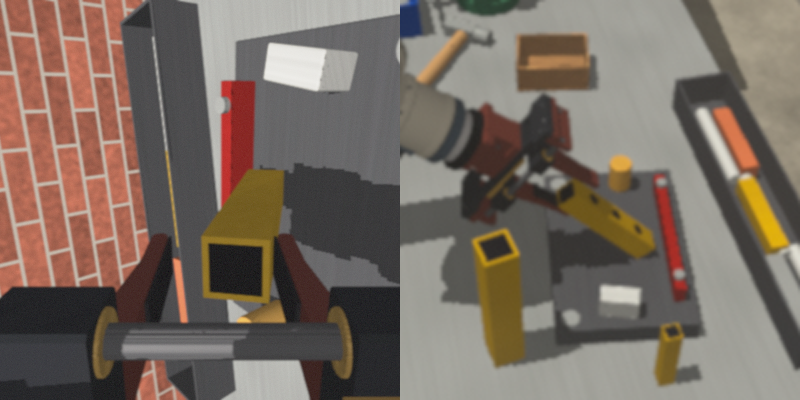

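Emit:
step_arm:
  targets:
    - {"xyz": [0,-0.6,1.7],"twist": 0}
    - {"xyz": [0,-1.3,3.4],"twist": 0}
    - {"xyz": [0,-1.9,5.1],"twist": 0}
    - {"xyz": [0,-2.5,6.8],"twist": 0}
    - {"xyz": [0,-3,8.5],"twist": 0}
    - {"xyz": [0,-3.6,10.3],"twist": 0}
    - {"xyz": [0,-4.1,12],"twist": 0}
    - {"xyz": [0,-4.6,13.8],"twist": 0}
    - {"xyz": [0,-5,15.6],"twist": 0}
    - {"xyz": [0,-5.5,17.4],"twist": 0}
    - {"xyz": [0,-5.9,19.2],"twist": 0}
    - {"xyz": [0,-6.3,21],"twist": 0}

```text
time_s: 22.48
ee_pos: [0.5974, -0.0141, 0.1431]
orientation: [-2.496, 0.004, 1.408]
force: [-0.4, 0.1, -2.4]
gripper_width: 0.568
```

Emit:
step_arm:
  targets:
    - {"xyz": [0,-0.3,1.8],"twist": 0}
    - {"xyz": [0,-0.7,3.6],"twist": 0}
    - {"xyz": [0,-1,5.4],"twist": 0}
    - {"xyz": [0,-1.3,7.4],"twist": 0}
    - {"xyz": [0,-1.6,9.5],"twist": 0}
    - {"xyz": [0,-1.8,11.6],"twist": 0}
    - {"xyz": [0,-2,13.7],"twist": 0}
    - {"xyz": [0,-2.2,15.8],"twist": 0}
    - {"xyz": [0,-2.4,18],"twist": 0}
    - {"xyz": [0,-2.5,20.1],"twist": 0}
    - {"xyz": [0,-2.6,22.2],"twist": 0}
    - {"xyz": [0,-2.7,24.4],"twist": 0}

```text
time_s: 23.48
ee_pos: [0.5808, -0.0114, 0.1252]
orientation: [-2.496, 0.004, 1.408]
force: [0.3, -0.5, -2.8]
gripper_width: 0.573
```

```bash
python3 rel.py; python3 snap.py j
```

```text
t 23.48 rel [-107.6   90.2] dn -140.2 8.0 lat 82.2 F [ 0.3 -0.5 -2.8] w 50.3
```

View pics/sj.png

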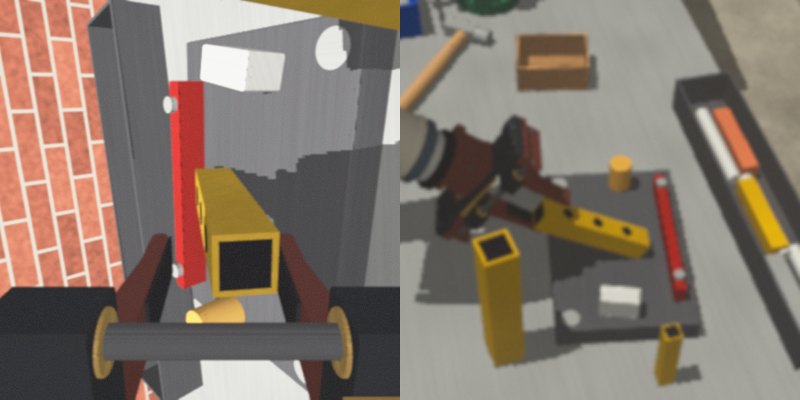

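Emit:
step_arm:
  targets:
    - {"xyz": [0,0,-2],"twist": 0}
    - {"xyz": [0,0,-4],"twist": 0}
    - {"xyz": [0,0,-4],"twist": 0}
  gripper: 58

```text
time_s: 23.83
ee_pos: [0.5837, -0.0119, 0.1291]
orientation: [-2.497, 0.004, 1.408]
force: [-1.5, 0.6, -1.6]
gripper_width: 0.657
```

```bash
python3 rel.py
```

```text
t 23.83 rel [-104.7   94.1] dn -140.2 12.9 lat 82.3 F [-1.5  0.6 -1.6] w 57.7
```

Emit:
step_arm:
  targets:
    - {"xyz": [0,0,2.1],"twist": 0}
    - {"xyz": [0,0,4.2],"twist": 0}
    - {"xyz": [0,0,6.3],"twist": 0}
    - {"xyz": [0,0.1,8.4],"twist": 0}
    - {"xyz": [0,0.1,10.5],"twist": 0}
    - {"xyz": [0,0.2,12.6],"twist": 0}
    - {"xyz": [0,0.4,14.7],"twist": 0}
    - {"xyz": [0,0.5,16.8],"twist": 0}
    - {"xyz": [0,0.7,18.9],"twist": 0}
    - {"xyz": [0,0.9,21],"twist": 0}
    - {"xyz": [0,1.2,23],"twist": 0}
    - {"xyz": [0,1.4,25.1],"twist": 0}

```text
time_s: 24.83
ee_pos: [0.5694, -0.0096, 0.1076]
orientation: [-2.496, 0.004, 1.408]
force: [-0.2, -0.1, -2.3]
gripper_width: 0.659
```

```bash
python3 rel.py; python3 snap.py k
```

```text
t 24.83 rel [-119.1   72.6] dn -138.9 -13.0 lat 82.2 F [-0.2 -0.1 -2.3] w 57.9
```

View pics/sk.png

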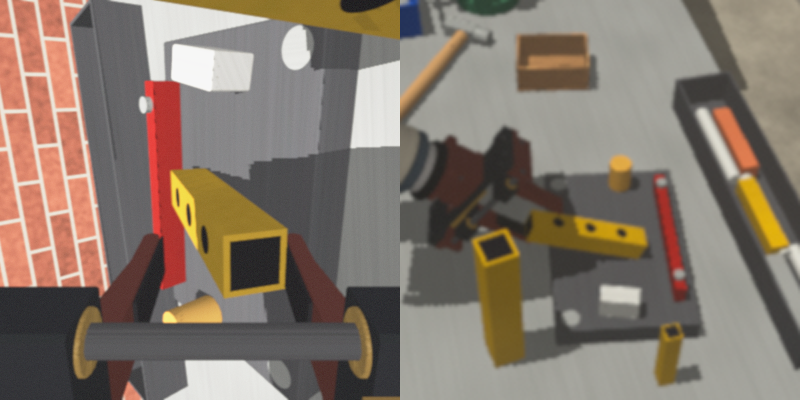

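Emit:
step_arm:
  targets:
    - {"xyz": [0,0.3,2],"twist": 0}
    - {"xyz": [0,0.6,4],"twist": 0}
    - {"xyz": [0,1,6.1],"twist": 0}
    - {"xyz": [0,1.4,8.1],"twist": 0}
    - {"xyz": [0,1.8,10.1],"twist": 0}
    - {"xyz": [0,2.2,12.2],"twist": 0}
    - {"xyz": [0,2.8,14.2],"twist": 0}
    - {"xyz": [0,3.4,16.1],"twist": 0}
    - {"xyz": [0,4.1,18.1],"twist": 0}
    - {"xyz": [0,4.9,20],"twist": 0}
    - {"xyz": [0,5.7,22],"twist": 0}
    - {"xyz": [0,6.6,24],"twist": 0}

```text
time_s: 25.93
ee_pos: [0.5604, -0.0082, 0.0844]
orientation: [-2.496, 0.004, 1.408]
force: [-0.4, 0.5, -2.0]
gripper_width: 0.657
```

```bash
python3 rel.py; python3 snap.py l;  python3 - <<'E'
import cv2
w=cv2.imread('pics/sl.png')
cv2.imwrite('pics/c_w8.png',cv2.resize(w[140:340,100:330],None,fx=3,fy=3,interpolation=cv2.INTER_CUBIC))
E
```

```text
t 25.93 rel [-128.3   49.4] dn -132.3 -37.1 lat 82.1 F [-0.4  0.5 -2. ] w 57.7
```

View pics/c_w8.png

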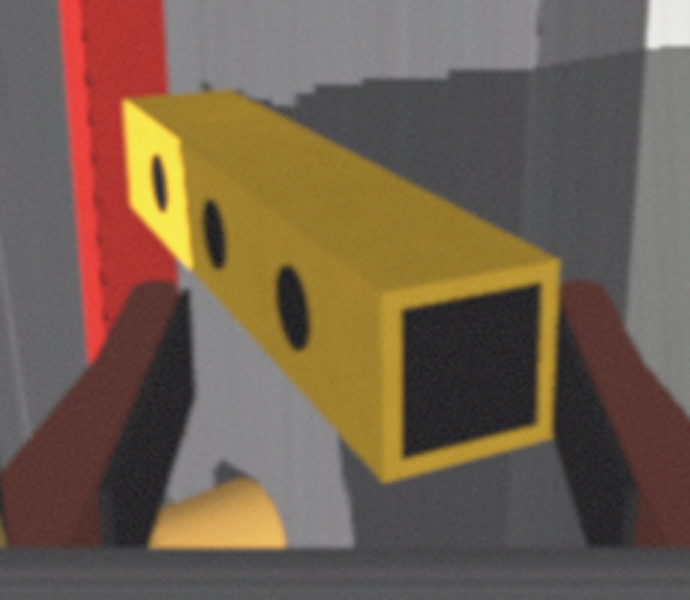

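Emit:
step_arm:
  targets:
    - {"xyz": [0,0.9,1.9],"twist": 0}
    - {"xyz": [0,1.8,3.8],"twist": 0}
    - {"xyz": [0,2.8,5.8],"twist": 0}
    - {"xyz": [0,3.8,7.6],"twist": 0}
    - {"xyz": [0,4.8,9.5],"twist": 0}
    - {"xyz": [0,5.8,11.4],"twist": 0}
    - {"xyz": [0,6.6,12.8],"twist": 0}
    - {"xyz": [0,7.4,14.2],"twist": 0}
    - {"xyz": [0,8.2,15.5],"twist": 0}
    - {"xyz": [0,9,16.9],"twist": 0}
    - {"xyz": [0,9.8,18.2],"twist": 0}
    - {"xyz": [0,10.6,19.5],"twist": 0}

```text
time_s: 27.03
ee_pos: [0.5572, -0.0078, 0.0625]
orientation: [-2.496, 0.004, 1.408]
force: [0.3, 0.4, -1.9]
gripper_width: 0.658
```

```bash
python3 rel.py; python3 snap.py m
```

```text
t 27.03 rel [-131.4   27.5] dn -121.8 -56.5 lat 82.0 F [ 0.3  0.4 -1.9] w 57.8
```

View pics/sm.png

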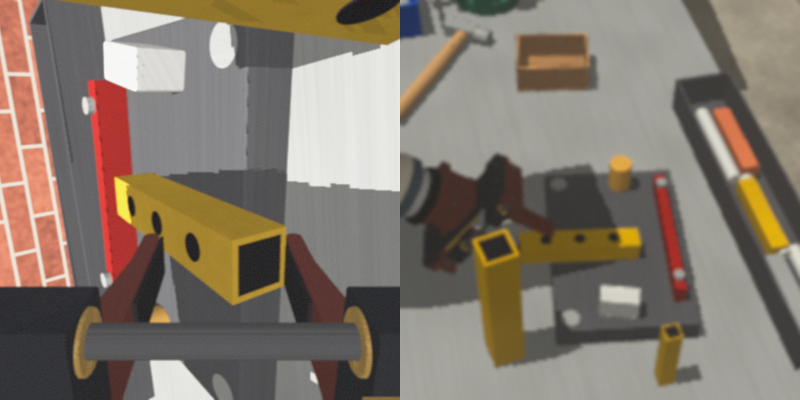

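Emit:
step_arm:
  targets:
    - {"xyz": [0,0.7,1],"twist": 0}
    - {"xyz": [0,1.4,2],"twist": 0}
    - {"xyz": [0,2,3],"twist": 0}
    - {"xyz": [0,2.7,4],"twist": 0}
    - {"xyz": [0,3.3,5],"twist": 0}
    - {"xyz": [0,4,6],"twist": 0}
    - {"xyz": [0,4.7,6.9],"twist": 0}
    - {"xyz": [0,5.3,7.8],"twist": 0}
    - {"xyz": [0,5.9,8.6],"twist": 0}
    - {"xyz": [0,6.4,9.4],"twist": 0}
    - {"xyz": [0,6.8,10],"twist": 0}
    - {"xyz": [0,7.2,10.6],"twist": 0}

```text
time_s: 28.13
ee_pos: [0.5568, -0.0077, 0.05]
orientation: [-2.497, 0.004, 1.408]
force: [-0.9, 0.4, 0.4]
gripper_width: 0.661
```

```bash
python3 rel.py; python3 snap.py n
```

```text
t 28.13 rel [-131.9   15. ] dn -114.7 -66.8 lat 82.0 F [-0.9  0.4  0.4] w 58.0
```

View pics/sn.png

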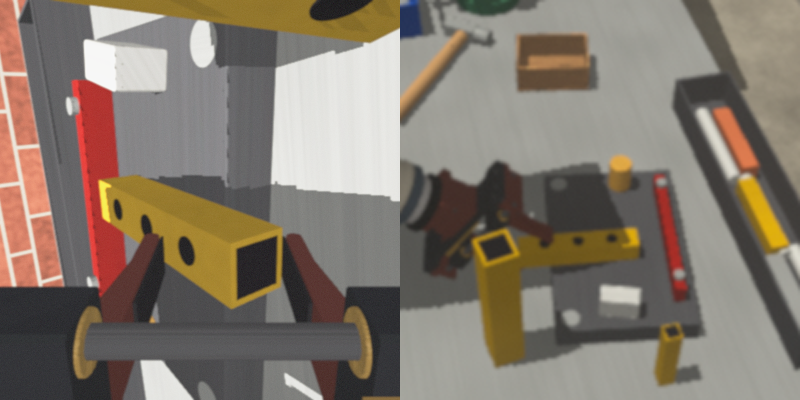

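Emit:
step_arm:
  targets:
    - {"xyz": [0,0,1],"twist": 0}
    - {"xyz": [0,-1,2],"twist": 0}
    - {"xyz": [0,-4,2],"twist": 0}
    - {"xyz": [0,-10,2],"twist": 0}
    - {"xyz": [0,-20,2],"twist": 0}
    - {"xyz": [0,-32,2],"twist": 0}
    - {"xyz": [0,-46,2],"twist": 0}
    - {"xyz": [0,-60,2],"twist": 0}
    - {"xyz": [0,-72,2],"twist": 0}
    - {"xyz": [0,-72,2],"twist": 0}

```text
time_s: 29.07
ee_pos: [0.4961, 0.0022, 0.0927]
orientation: [-2.495, 0.004, 1.409]
force: [0.4, 0.4, -0.4]
gripper_width: 0.662
```

Emit:
step_arm:
  targets:
    - {"xyz": [0,0,0],"twist": 0}
    - {"xyz": [0,0,0],"twist": 0}
    - {"xyz": [0,0,0],"twist": 0}
    - {"xyz": [0,0,0],"twist": 0}
    - {"xyz": [0,0,0],"twist": 0}
    - {"xyz": [0,0,0],"twist": 0}
  gripper: 0
  newtons: 20

```text
time_s: 29.57
ee_pos: [0.4988, 0.0018, 0.0913]
orientation: [-2.496, 0.004, 1.408]
force: [-0.4, 0.8, 0.1]
gripper_width: 0.245
```

```bash
python3 rel.py; python3 - <<'E'
from rig import optics
import cv2
for n in ['wrist','side','top']: cv2.imwrite(f'pics/{n}2.png',optics.grab_frame(n)[:,:,::-1])
t=cv2.imread('pics/top2.png');cv2.imwrite('pics/c_t2.png',cv2.resize(t[130:230,270:410],None,fx=5,fy=5,interpolation=cv2.INTER_CUBIC))
E
```

```text
t 29.57 rel [-190.6   56.3] dn -186.5 -68.8 lat 82.1 F [-0.4  0.8  0.1] w 21.5
```

View pics/wrist2.png

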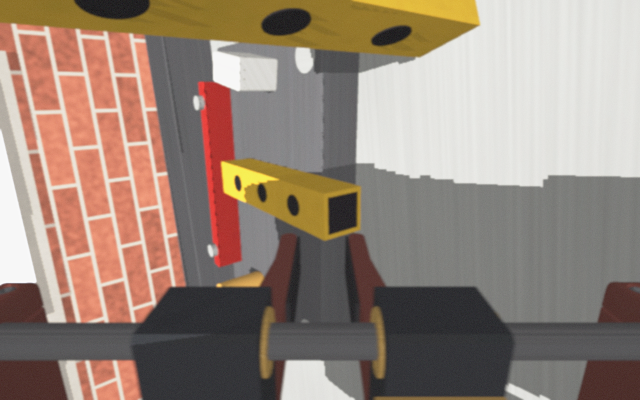

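View pics/c_t2.png

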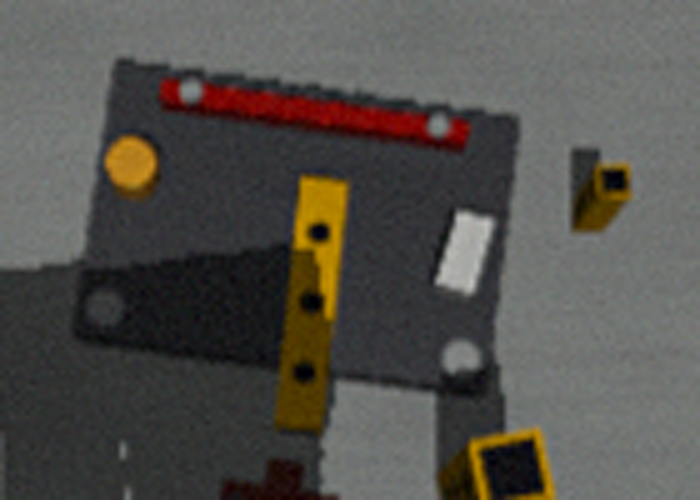

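```bash
python3 - <<'E'
import cv2
w=cv2.imread('pics/wrist2.png')
cv2.imwrite('pics/c_w9.png',cv2.resize(w[60:280,190:380],None,fx=3.5,fy=3.5,interpolation=cv2.INTER_CUBIC)[:600])
E
```

```text
(no output)
```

View pics/c_w9.png

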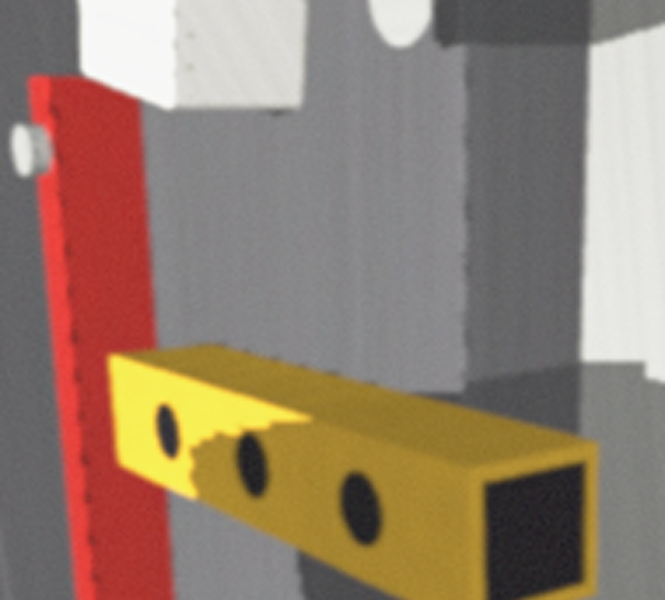

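```bash
python3 - <<'E'
from fitt import *
from rig import optics
c=optics.get_calibration('wrist')
k=lambda a,b:(190+a/3.5-.4,60+b/3.5-.4)
K2=[(1,-1,1),(-1,-1,1),(-1,1,1),(1,-1,0),(-1,-1,0),(1,1,0),(1,1,1)]
uv=[k(470,470),k(597,445),k(598,582),k(108,355),k(215,345),k(120,465),(325,239.5)]
r=least_squares(lambda p:(proj(c,tubepts([p[0],p[1],p[2],np.pi/2],K2))-np.array(uv)).ravel(),[.687,-.028,-.13],loss='soft_l1')
print(r.x,r.fun.reshape(-1,2).round(1))
x=r.x
# plate features
A=ray_z(c,k(465,50),.035);B=ray_z(c,k(465,380),.035);d=B-A;print('near edge yaw',np.arctan2(-d[0],d[1]),A,B)
A=ray_z(c,k(138,100),.035);B=ray_z(c,k(173,590),.035);d=B-A;print('stop edge yaw',np.arctan2(-d[0],d[1]),A,B)
S=A
for yaw in(-.164,):
    u=np.array([np.cos(yaw),np.sin(yaw)]);v=np.array([-u[1],u[0]])
    print('foot gap to stop along plate x mm',(A[:2]@u-x[:2]@u)*1000,(B[:2]@u-x[:2]@u)*1000,'tube yaw rel',x[2]-yaw)
    ut=np.array([np.cos(x[2]),np.sin(x[2])]); e=x[:2]-.16*ut; print('end',e,'lat foot/end/center',x[:2]@v,e@v)
E
python3 rel.py
```

```text
[ 0.68823531 -0.02619272 -0.12221314] [[-0.3 -0.9]
 [ 0.7 -1.5]
 [ 0.2  3.6]
 [ 0.2  0.4]
 [-1.1 -0.3]
 [-0.3 -0.1]
 [-0.5  0.9]]
near edge yaw -0.15709670948487614 [ 0.55721448 -0.09611264  0.035     ] [ 0.5673434  -0.03216823  0.035     ]
stop edge yaw -0.1543201581642066 [ 0.71490909 -0.11257743  0.035     ] [0.73838199 0.0383184  0.035     ]
foot gap to stop along plate x mm 40.419548162945574 38.94135669018273 tube yaw rel 0.04178685603307572
end [ 0.52942871 -0.00668726] lat foot/end/center 0.08652403959989155 0.07984008821823962
t 29.72 rel [-190.8   56.4] dn -186.6 -68.8 lat 82.1 F [0.1 0.1 0. ] w 9.4
```

Emit:
step_arm:
  targets:
    - {"xyz": [0,6,6],"twist": 0}
    - {"xyz": [0,12,12],"twist": 0}
    - {"xyz": [1,19,18],"twist": 0}
    - {"xyz": [1,26,24],"twist": 0}
    - {"xyz": [1,30,28],"twist": 0}
    - {"xyz": [1,33,31],"twist": 0}
    - {"xyz": [1,33,31],"twist": 0}

```text
time_s: 30.3
ee_pos: [0.5062, 0.0014, 0.0461]
orientation: [-2.495, 0.004, 1.408]
force: [0.4, -0.2, 0.6]
gripper_width: 0.006
```

```bash
python3 rel.py; python3 snap.py o
```

```text
t 30.3 rel [-183.2   11.1] dn -153.5 -100.6 lat 82.9 F [ 0.4 -0.2  0.6] w 0.5
```

View pics/so.png

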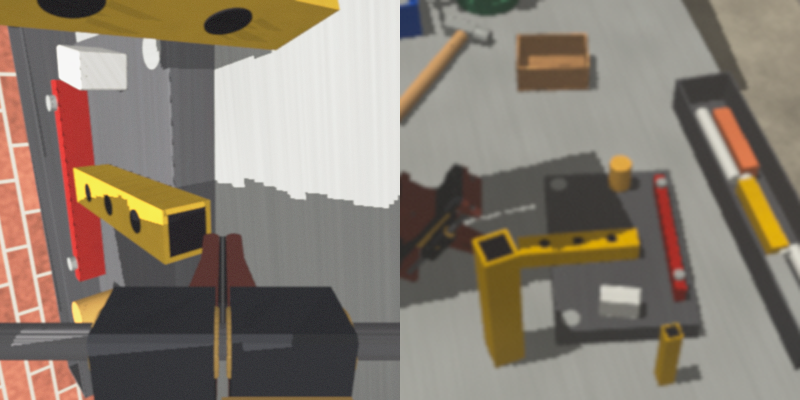

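Emit:
step_arm:
  targets:
    - {"xyz": [0,1.6,-1.2],"twist": 0}
    - {"xyz": [0,3.2,-2.4],"twist": 0}
    - {"xyz": [0,4.8,-3.6],"twist": 0}
    - {"xyz": [0,6.4,-4.8],"twist": 0}
    - {"xyz": [0,8,-6],"twist": 0}
    - {"xyz": [0,9.6,-7.2],"twist": 0}
    - {"xyz": [0,11.2,-8.4],"twist": 0}
    - {"xyz": [0,12.8,-9.6],"twist": 0}
    - {"xyz": [0,14.4,-10.8],"twist": 0}
    - {"xyz": [0,16,-12],"twist": 0}
    - {"xyz": [0,17.6,-13.2],"twist": 0}
    - {"xyz": [0,19.2,-14.4],"twist": 0}

```text
time_s: 31.4
ee_pos: [0.5297, -0.0024, 0.0467]
orientation: [-2.495, 0.004, 1.408]
force: [-4.3, 1.4, 2.4]
gripper_width: 0.006
```

```bash
python3 rel.py; python3 snap.py p
```

```text
t 31.4 rel [-159.5   11.7] dn -134.9 -85.9 lat 82.9 F [-4.3  1.4  2.4] w 0.6
```

View pics/sp.png

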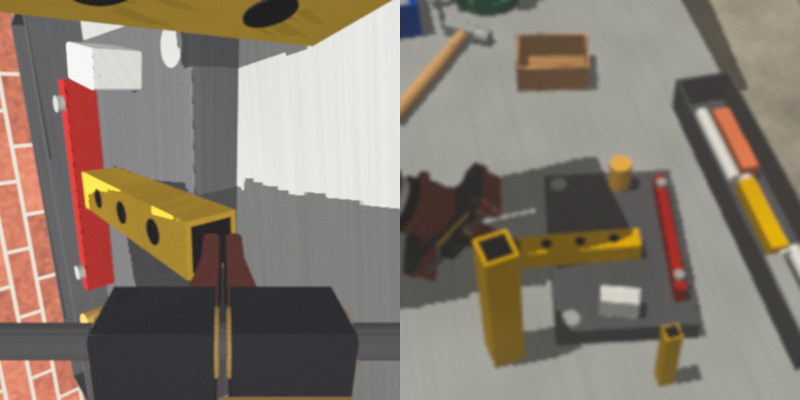

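Emit:
step_arm:
  targets:
    - {"xyz": [0,1.6,-1.2],"twist": 0}
    - {"xyz": [0,3.2,-2.4],"twist": 0}
    - {"xyz": [0,4.8,-3.6],"twist": 0}
    - {"xyz": [0,6.4,-4.8],"twist": 0}
    - {"xyz": [0,8,-6],"twist": 0}
    - {"xyz": [0,9.6,-7.2],"twist": 0}
    - {"xyz": [0,11.2,-8.4],"twist": 0}
    - {"xyz": [0,12.8,-9.6],"twist": 0}
    - {"xyz": [0,14.4,-10.8],"twist": 0}
    - {"xyz": [0,16,-12],"twist": 0}
    - {"xyz": [0,17.6,-13.2],"twist": 0}
    - {"xyz": [0,17.6,-13.2],"twist": 0}

```text
time_s: 32.5
ee_pos: [0.5524, -0.006, 0.0469]
orientation: [-2.497, 0.004, 1.408]
force: [-1.3, 1.1, -0.1]
gripper_width: 0.007
```

```bash
python3 rel.py; python3 snap.py q
```

```text
t 32.5 rel [-136.5   11.9] dn -116.6 -72.0 lat 83.0 F [-1.3  1.1 -0.1] w 0.6
```

View pics/sq.png

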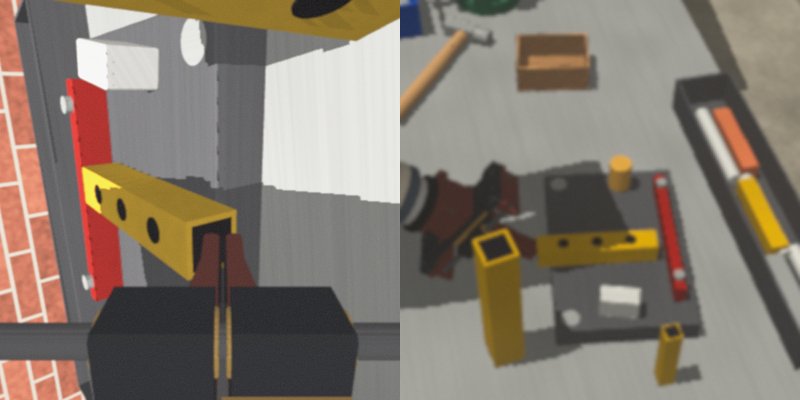

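Emit:
step_arm:
  targets:
    - {"xyz": [0,0.8,-0.6],"twist": 0}
    - {"xyz": [0,1.6,-1.2],"twist": 0}
    - {"xyz": [0,2.4,-1.8],"twist": 0}
    - {"xyz": [0,3.2,-2.4],"twist": 0}
    - {"xyz": [0,4,-3],"twist": 0}

```text
time_s: 33.02
ee_pos: [0.5566, -0.0068, 0.0469]
orientation: [-2.496, 0.004, 1.408]
force: [-4.4, -0.0, 3.4]
gripper_width: 0.005
```

```bash
python3 rel.py
```

```text
t 33.02 rel [-132.2   11.9] dn -113.1 -69.5 lat 82.9 F [-4.4 -0.   3.4] w 0.5
```

Emit:
step_arm:
  targets:
    - {"xyz": [0,0.8,-0.6],"twist": 0}
    - {"xyz": [0,1.6,-1.2],"twist": 0}
    - {"xyz": [0,1.6,-1.2],"twist": 0}

```text
time_s: 33.27
ee_pos: [0.559, -0.0071, 0.0469]
orientation: [-2.496, 0.004, 1.408]
force: [-2.1, 0.5, 2.0]
gripper_width: 0.009
```

```bash
python3 rel.py; python3 snap.py r
```

```text
t 33.27 rel [-129.8   11.9] dn -111.2 -68.1 lat 82.9 F [-2.1  0.5  2. ] w 0.8
```

View pics/sr.png

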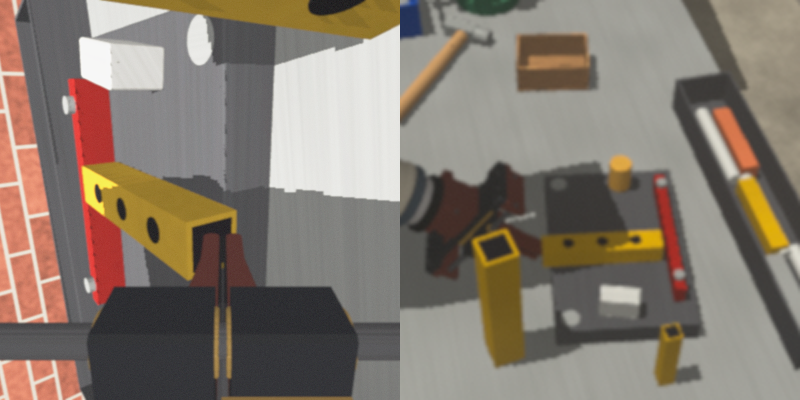

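Emit:
step_arm:
  targets:
    - {"xyz": [0,0.8,-0.6],"twist": 0}
    - {"xyz": [0,1.6,-1.2],"twist": 0}
    - {"xyz": [0,1.6,-1.2],"twist": 0}

```text
time_s: 33.62
ee_pos: [0.5608, -0.0075, 0.0468]
orientation: [-2.496, 0.004, 1.408]
force: [-1.9, -0.0, 1.6]
gripper_width: 0.006
```

```bash
python3 rel.py
```

```text
t 33.62 rel [-127.9   11.8] dn -109.6 -67.0 lat 82.9 F [-1.9 -0.   1.6] w 0.5
```

Emit:
step_arm:
  targets:
    - {"xyz": [0,0.8,-0.6],"twist": 0}
    - {"xyz": [0,0.8,-0.6],"twist": 0}

```text
time_s: 33.78
ee_pos: [0.5618, -0.0076, 0.0468]
orientation: [-2.496, 0.004, 1.408]
force: [-2.5, 0.4, 2.1]
gripper_width: 0.006
```

```bash
python3 rel.py
```

```text
t 33.78 rel [-127.    11.8] dn -108.8 -66.5 lat 82.9 F [-2.5  0.4  2.1] w 0.6
```

Still sliding with no stop contact yet. I'll continue in small steps.

Emit:
step_arm:
  targets:
    - {"xyz": [0,0.8,-0.6],"twist": 0}
    - {"xyz": [0,1.6,-1.2],"twist": 0}
    - {"xyz": [0,1.6,-1.2],"twist": 0}

```text
time_s: 34.03
ee_pos: [0.5638, -0.0079, 0.0468]
orientation: [-2.496, 0.004, 1.408]
force: [-2.7, 0.6, 0.8]
gripper_width: 0.009
```

Emit:
step_arm:
  targets:
    - {"xyz": [0,0.8,-0.6],"twist": 0}
    - {"xyz": [0,0.8,-0.6],"twist": 0}

```text
time_s: 34.2
ee_pos: [0.5648, -0.0081, 0.0468]
orientation: [-2.496, 0.004, 1.408]
force: [-1.1, 1.0, 0.6]
gripper_width: 0.009
```

```bash
python3 rel.py; python3 - <<'E'
from rig import optics
import cv2,numpy as np
s=optics.grab_frame('side')[:,:,::-1];t=optics.grab_frame('top')[:,:,::-1]
a=cv2.resize(np.ascontiguousarray(s[180:255,310:400]),(480,400),interpolation=cv2.INTER_CUBIC)
b=cv2.resize(np.ascontiguousarray(t[135:215,280:380]),(320,256),interpolation=cv2.INTER_CUBIC)
b=cv2.copyMakeBorder(b,0,144,0,0,cv2.BORDER_CONSTANT)
cv2.imwrite('pics/st.png',np.hstack([a,b]))
E
```

```text
t 34.2 rel [-123.9   11.8] dn -106.4 -64.6 lat 82.9 F [-1.1  1.   0.6] w 0.8
```

View pics/st.png

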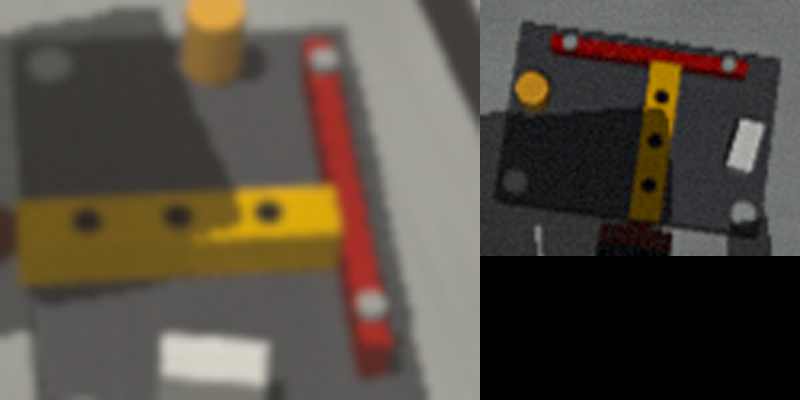

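Emit:
step_arm:
  targets:
    - {"xyz": [0,0.8,-0.6],"twist": 0}
    - {"xyz": [0,0.8,-0.6],"twist": 0}

```text
time_s: 34.47
ee_pos: [0.5649, -0.0082, 0.0467]
orientation: [-2.495, 0.004, 1.408]
force: [-5.6, 1.3, 3.1]
gripper_width: 0.003
```

Emit:
step_arm:
  targets:
    - {"xyz": [0,0.8,-0.6],"twist": 0}
    - {"xyz": [0,0.8,-0.6],"twist": 0}

```text
time_s: 34.63
ee_pos: [0.565, -0.0082, 0.0467]
orientation: [-2.494, 0.004, 1.409]
force: [-10.4, 3.0, 7.1]
gripper_width: 0.008
```

```bash
python3 rel.py
```

```text
t 34.63 rel [-123.6   11.7] dn -106.1 -64.6 lat 82.9 F [-10.4   3.    7.1] w 0.7
```

Emit:
step_arm:
  targets:
    - {"xyz": [0,0.8,-0.6],"twist": 0}
    - {"xyz": [0,0.8,-0.6],"twist": 0}

```text
time_s: 34.8
ee_pos: [0.5651, -0.0082, 0.0466]
orientation: [-2.493, 0.005, 1.409]
force: [-15.0, 5.1, 11.3]
gripper_width: 0.005
```

```bash
python3 rel.py; python3 st.py; python3 - <<'E'
from rig import optics
import cv2,numpy as np
w=optics.grab_frame('wrist')[:,:,::-1]
cv2.imwrite('pics/wz.png',cv2.resize(np.ascontiguousarray(w[60:290,150:360]),None,fx=2.6,fy=2.6,interpolation=cv2.INTER_CUBIC))
E
```

```text
t 34.8 rel [-123.6   11.6] dn -106.0 -64.5 lat 82.8 F [-15.    5.1  11.3] w 0.4
34.8 q [ 0.0633  0.7606  2.3555  3.3744  0.8978 -0.0133] p [ 0.5651 -0.0082  0.0466] F [-15.    5.1  11.3] w 0.4
[[ 0.161  0.786 -0.597]
 [ 0.987 -0.131  0.093]
 [-0.005 -0.604 -0.797]]
tilt deg 52.86 heading -0.165
```

View pics/wz.png

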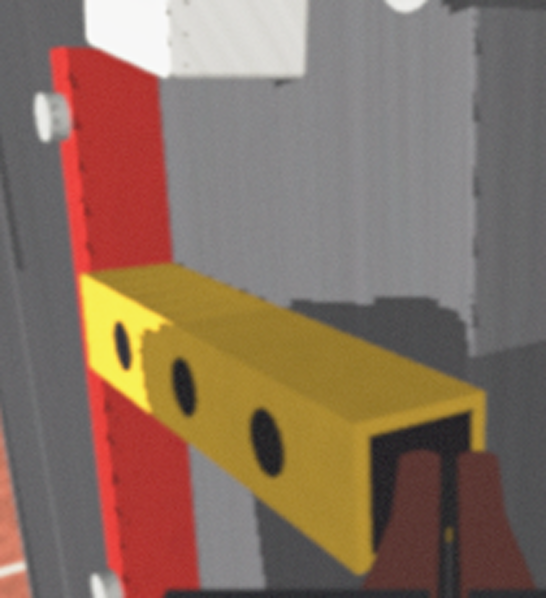

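Emit:
step_arm:
  targets:
    - {"xyz": [0,-0.8,0.6],"twist": 0}
    - {"xyz": [0,-1.6,1.2],"twist": 0}
    - {"xyz": [0,-2.4,1.8],"twist": 0}
    - {"xyz": [0,-4,3],"twist": 0}
    - {"xyz": [0,-6.4,4.8],"twist": 0}
    - {"xyz": [0,-10,7.5],"twist": 0}
    - {"xyz": [0,-16,10],"twist": 0}
    - {"xyz": [0,-26,10],"twist": 0}
    - {"xyz": [0,-40,10],"twist": 0}
    - {"xyz": [0,-60,10],"twist": 0}
    - {"xyz": [0,-80,10],"twist": 0}
    - {"xyz": [0,-80,10],"twist": 0}

```text
time_s: 35.85
ee_pos: [0.495, 0.0031, 0.0879]
orientation: [-2.494, 0.005, 1.409]
force: [-0.9, -0.1, -1.0]
gripper_width: 0.005
```

```bash
python3 rel.py; python3 - <<'E'
from rig import optics
import cv2,numpy as np
w=optics.grab_frame('wrist')[:,:,::-1];s=optics.grab_frame('side')[:,:,::-1];t=optics.grab_frame('top')[:,:,::-1]
cv2.imwrite('pics/wrist3.png',w);cv2.imwrite('pics/side3.png',s)
cv2.imwrite('pics/w3c.png',cv2.resize(np.ascontiguousarray(w[60:260,200:400]),None,fx=3,fy=3,interpolation=cv2.INTER_CUBIC))
a=cv2.resize(np.ascontiguousarray(s[180:280,310:400]),(450,500),interpolation=cv2.INTER_CUBIC)
b=cv2.resize(np.ascontiguousarray(t[135:225,285:350]),(350,485),interpolation=cv2.INTER_CUBIC)
b=cv2.copyMakeBorder(b,0,15,0,0,cv2.BORDER_CONSTANT)
cv2.imwrite('pics/st3.png',np.hstack([a,b]))
E
```

```text
t 35.85 rel [-194.5   52.9] dn -187.6 -73.9 lat 82.8 F [-0.9 -0.1 -1. ] w 0.4
```

View pics/w3c.png

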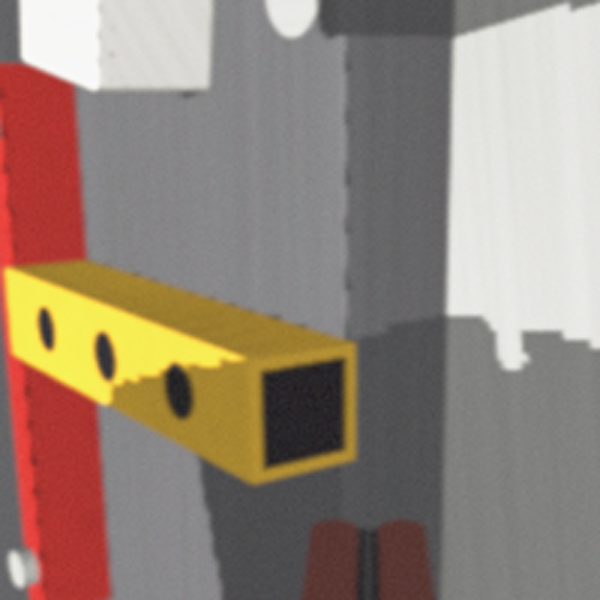

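View pics/st3.png

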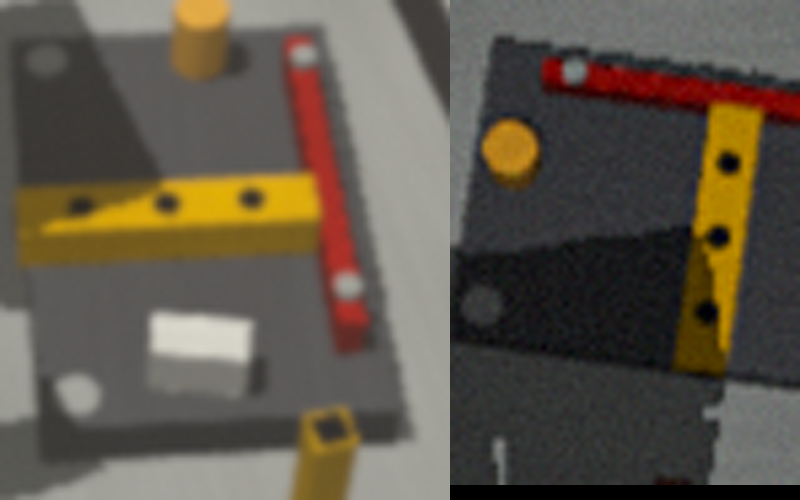

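```bash
python3 - <<'E'
from fitt import *
from rig import optics
c=optics.get_calibration('wrist')
k=lambda a,b:(200+a/3-.35,60+b/3-.35)
K2=[(1,-1,1),(-1,-1,1),(-1,1,1),(1,-1,0),(-1,-1,0),(1,1,0),(1,1,1)]
uv=[k(252,362),k(355,343),k(355,460),k(5,268),k(83,262),k(12,358),k(253,485)]
r=least_squares(lambda p:(proj(c,tubepts([p[0],p[1],p[2],np.pi/2],K2))-np.array(uv)).ravel(),[.72,-.028,-.16],loss='soft_l1')
x=r.x;print(x,r.fun.reshape(-1,2).round(1))
A=ray_z(c,k(75,85),.035);B=ray_z(c,k(109,590),.035);d=B-A;yaw=np.arctan2(-d[0],d[1]);print('stop yaw',yaw,'rel',x[2]-yaw)
n=np.array([np.cos(yaw),np.sin(yaw)]);print('gap mm',(A[:2]-x[:2])@n*1000)
A=ray_z(c,k(348,60),.035);B=ray_z(c,k(345,320),.035);d=B-A;print('near edge yaw',np.arctan2(-d[0],d[1]))
e=x[:2]-.16*np.array([np.cos(x[2]),np.sin(x[2])]);print('overhang',(A[:2]-e)@n*1000)
E
```

```text
[ 0.72871863 -0.03746787 -0.1572617 ] [[-1.4 -0.5]
 [ 0.2 -0.1]
 [ 0.4  0.3]
 [-0.2  0.6]
 [ 1.9 -0.1]
 [ 0.3 -0.7]
 [-0.4  0.5]]
stop yaw -0.17432755640989858 rel 0.017065855378118083
gap mm 1.9355244445202184
near edge yaw -0.18686665605672162
overhang 3.954896934376397
```

View pics/side3.png

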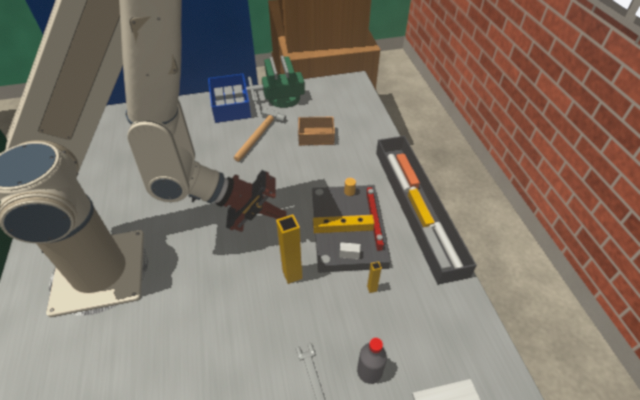

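```bash
python3 -c "
from rig import workorder
print(workorder.job_done())"
```

```text
the job is handed in; nothing more can be done
None
```

The tube is lying drilled face up on the plate with its foot against the red stop. I let go of it and handed the job in at about 36 s; the hand-in reports no verdict.

**How it was done**
- **Tilting the tool:** The moves only allow a vertical tool, and vertical fingers can't get under the tube. I worked the arm along its reach limit until the tool leaned about 53° outwards, and it kept that lean.
- **Easing down:** With the fingers open around the tube's top, the upper finger tipped it past balance and the lower finger caught it. It then rode down on that finger for about 10 s with roughly 1–3 N of support, and the force faded to zero as it landed.
- **Pushing home:** With the fingers shut, I pushed the near end until the arm stalled and the force rose to about 16 N horizontally. Then I backed off.

**Last checks**
- **Fit at the stop:** The pictures show the foot against the stop and parallel to it within what I can read. Picture measurements gave 0.017 rad off square, a 2 mm gap and a 4 mm overhang. A 2 mm gap should leave about 7 mm of overhang, so these disagree; I put that down to about 2 mm of measuring error. The stall and force rise are the better evidence of contact.
- **Everything else:** The other objects look unmoved in the side view.

**Possible faults**
- **Joint 3:** It read 0.086 rad against its stated lower limit of 0.09 while I was at the reach limit.
- **Wrist force:** It read about 74 N once when the arm reached that limit, under the 120 N limit.

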